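Gauge the wheel flanges and pull the bad one

TASK

Take the green-collared plug gauge from the wooden block and, working along the sloping rack from left to right (as the robot sees it), try it squarely in the bore of each brass flange: let the plug in until its collar is about down on the boss or it stops short, without forcing it. Put the gauge back in its own hole in the block, collar down on the wood, and set any flange that it would not pass through flat in the red tray, boss up, without dropping it; leave the flanges that pass in their seats and everything else where it is.

Things in the scene. Friction and masses are not known exactly. Their poses are not given: they have to be found in the camera images.
- gauge: go plug gauge with green collar, 0.2 kg: round knurled handle 24 mm across (6 to 75 mm above the origin), green collar 34 mm across and 6 mm thick (0 to 6 mm), below it a steel plug 20 mm across, 36 mm long, its last 3 mm tapered to 15 mm. Origin: centre of the collar's underside, z along the handle, away from the plug. At the start it stands upright in the block, collar on the wood
- gauge_tip (a point): centre of the end face of the gauge's plug, 36 mm below the gauge's origin along its axis
- flange_a: brass wheel flange, 0.33 kg, all three alike outside: a disc 64 mm across, 8 mm thick, with a round boss 36 mm across on top to grip, 30 mm high in all. Origin: centre of the underside; z runs up the bore axis towards the boss; on the rack it leans 30 degrees from vertical towards the robot. Whether its bore is sound or bad changes nothing outside and has to be found with the gauge
- flange_b: brass wheel flange, 0.33 kg, all three alike outside: a disc 64 mm across, 8 mm thick, with a round boss 36 mm across on top to grip, 30 mm high in all. Origin: centre of the underside; z runs up the bore axis towards the boss; on the rack it leans 30 degrees from vertical towards the robot. Whether its bore is sound or bad changes nothing outside and has to be found with the gauge
- flange_c: brass wheel flange, 0.33 kg, all three alike outside: a disc 64 mm across, 8 mm thick, with a round boss 36 mm across on top to grip, 30 mm high in all. Origin: centre of the underside; z runs up the bore axis towards the boss; on the rack it leans 30 degrees from vertical towards the robot. Whether its bore is sound or bad changes nothing outside and has to be found with the gauge
- flange_a_mouth (a point): centre of the bore's mouth, in the top of the boss, 30 mm above the flange's origin. The bore is 22.5 mm across here, its edge sharp. Sound: 22.5 mm right through. Bad: it narrows to 14 mm at 14 mm deep, so the plug stops there, its collar 22 mm short of the boss
- flange_b_mouth (a point): centre of the bore's mouth, in the top of the boss, 30 mm above the flange's origin. The bore is 22.5 mm across here, its edge sharp. Sound: 22.5 mm right through. Bad: it narrows to 14 mm at 14 mm deep, so the plug stops there, its collar 22 mm short of the boss
- flange_c_mouth (a point): centre of the bore's mouth, in the top of the boss, 30 mm above the flange's origin. The bore is 22.5 mm across here, its edge sharp. Sound: 22.5 mm right through. Bad: it narrows to 14 mm at 14 mm deep, so the plug stops there, its collar 22 mm short of the boss
- rack: blue rack fixed to the bench, 286 mm wide (y), 130 mm deep (x), 45 mm high in front, 107 mm at the back: two flat bars, sloping 30 degrees up away from the robot, a 34 mm slot between them under the bores. Each flange lies on the bars against two steel pins (8 mm thick, 12 mm high) on its lower side. Origin: on the bench under its middle; x to the high back edge, y to the robot's left
- seat_left (a point): left seat of the rack as seen from the robot, on the slope's surface, where the centre of a flange's underside lies; seats are 90 mm apart
- seat_mid (a point): middle seat of the rack as seen from the robot, on the slope's surface, where the centre of a flange's underside lies; seats are 90 mm apart
- seat_right (a point): right seat of the rack as seen from the robot, on the slope's surface, where the centre of a flange's underside lies; seats are 90 mm apart
- block: wooden gauge block fixed to the bench, 150 x 70 x 50 mm (x, y, z), origin at the centre of its underside, with two holes in its top, 36 mm either side of the centre along its x; the green-collared gauge has the hole at -x, the yellow-collared one the hole at +x
- block_hole (a point): centre of the mouth of the green-collared gauge's hole, at the block's top, 50 mm above the bench; the hole is upright, 23 mm across, 42 mm deep
- tray: red reject tray fixed to the bench, open-topped, 190 x 160 mm outside (x, y), 35 mm high, walls and floor 4 mm thick; origin at the centre of its underside. Empty at the start
- gauge_small: slimmer plug gauge with a yellow collar, same handle, standing in the block's other hole 72 mm from the green one; not needed. Origin at the collar's underside
- compound_bar: pale green bar of polishing compound lying on the bench, 50 x 150 x 30 mm; in nobody's way, leave it. Origin under its centre
- rouge_bar: brown-red bar of polishing compound, 40 x 90 x 30 mm; leave it. Origin under its centre
- felt_wheel: grey-white felt wheel lying flat, 100 mm across, 25 mm thick; leave it. Origin under its centre
- tankard: copper tankard 125 mm high, 94 mm across, with a side handle; leave it. Origin under its centre
- spindle_nut: hexagonal steel nut 48 mm across the corners, 18 mm high; leave it. Origin under its centre
- spanner: steel spanner lying flat, about 180 mm long; leave it
Things that resemble listed ones, but are neither listed nor needed, are in the scene too. What is shaped like the gauge but blue is not meant.

How it is judged (in metres and radians):
On the way, in this order (a step that is already met when the one before it is completed fails the run):
1. the gauge has been tried in the flange on the left seat: square in the bore, down past the flange's underside if it passes, or to within 4 mm of where the bore narrows if it does not (((distance between flange_a and seat_left below 0.012 m and angle between the z axis of gauge and the z axis of flange_a, either way round below 0.12 rad and distance between gauge_tip and flange_a below 0.01 m and z of gauge_tip in the frame of flange_a below 0 m) or (distance between flange_b and seat_left below 0.012 m and angle between the z axis of gauge and the z axis of flange_b, either way round below 0.12 rad and distance between gauge_tip and flange_b below 0.02 m and z of gauge_tip in the frame of flange_b above 0 m) or (distance between flange_c and seat_left below 0.012 m and angle between the z axis of gauge and the z axis of flange_c, either way round below 0.12 rad and distance between gauge_tip and flange_c below 0.01 m and z of gauge_tip in the frame of flange_c below 0 m))), for 0.1 s.
2. the gauge has been tried in the flange on the middle seat: square in the bore, down past the flange's underside if it passes, or to within 4 mm of where the bore narrows if it does not (((distance between flange_a and seat_mid below 0.012 m and angle between the z axis of gauge and the z axis of flange_a, either way round below 0.12 rad and distance between gauge_tip and flange_a below 0.01 m and z of gauge_tip in the frame of flange_a below 0 m) or (distance between flange_b and seat_mid below 0.012 m and angle between the z axis of gauge and the z axis of flange_b, either way round below 0.12 rad and distance between gauge_tip and flange_b below 0.02 m and z of gauge_tip in the frame of flange_b above 0 m) or (distance between flange_c and seat_mid below 0.012 m and angle between the z axis of gauge and the z axis of flange_c, either way round below 0.12 rad and distance between gauge_tip and flange_c below 0.01 m and z of gauge_tip in the frame of flange_c below 0 m))), for 0.1 s.
3. the gauge has been tried in the flange on the right seat: square in the bore, down past the flange's underside if it passes, or to within 4 mm of where the bore narrows if it does not (((distance between flange_a and seat_right below 0.012 m and angle between the z axis of gauge and the z axis of flange_a, either way round below 0.12 rad and distance between gauge_tip and flange_a below 0.01 m and z of gauge_tip in the frame of flange_a below 0 m) or (distance between flange_b and seat_right below 0.012 m and angle between the z axis of gauge and the z axis of flange_b, either way round below 0.12 rad and distance between gauge_tip and flange_b below 0.02 m and z of gauge_tip in the frame of flange_b above 0 m) or (distance between flange_c and seat_right below 0.012 m and angle between the z axis of gauge and the z axis of flange_c, either way round below 0.12 rad and distance between gauge_tip and flange_c below 0.01 m and z of gauge_tip in the frame of flange_c below 0 m))), for 0.1 s.
At the end, for the whole second after the job is handed in: gauge upright in its own hole, collar within 6 mm of the wood; the flange that failed flat (5 degrees), boss up, within 5 mm of the tray floor; the two that passed moved under 8 mm from their seats; all released and at rest (distance between gauge and block_hole below 0.006 m and angle between the z axis of gauge and the z axis of block, either way round below 0.08 rad and z of gauge_tip in the frame of block below 0.03 m and x of flange_b in the frame of tray between -0.066 and 0.066 m and y of flange_b in the frame of tray between -0.051 and 0.051 m and z of flange_b in the frame of tray below 0.009 m and angle between flange_b's own z axis and vertical below 0.08 rad and linear speed of each of flange_b, gauge below 0.02 m/s and distance of each of flange_a, flange_c from where it was at the start of the episode below 0.008 m); the robot touches nothing.
It fails at once if a bystander (compound bars, felt wheel, tankard, nut, spanner, small gauge) is moved more than 20 mm (distance of any of compound_bar, rouge_bar, felt_wheel, tankard, spindle_nut, spanner, gauge_small from where it was at the start of the episode above 0.02 m).
It fails at once if the gauge is forced into a flange with more than 60 N (contact force between gauge and flange_a above 60 N or contact force between gauge and flange_b above 60 N or contact force between gauge and flange_c above 60 N).
It fails at once if a flange or the gauge is let fall: faster than 0.75 m/s while the fingers do not touch it (a drop of some 30 mm) ((linear speed of gauge above 0.75 m/s and contact force between the fingers and gauge below 0.1 N) or (linear speed of flange_a above 0.75 m/s and contact force between the fingers and flange_a below 0.1 N) or (linear speed of flange_b above 0.75 m/s and contact force between the fingers and flange_b below 0.1 N) or (linear speed of flange_c above 0.75 m/s and contact force between the fingers and flange_c below 0.1 N)).
It also fails if it takes over 72 s, if anything falls off the work surface, if the arm or the gripper's body presses on something with over 40 N, if the wrist force passes 120 N, or if a joint passes its speed limit or range.

ROBOT

A 6-joint arm with a two-finger parallel gripper is mounted at the origin on the work surface. World frame = base frame: x ahead of the robot, y to its left, z up, the work surface at z = 0. Lengths are in mm, angles in rad, forces in N, time in s.
With the tool pointing down it reaches from about 300 to 950 mm from the base axis. Payload 3.1 kg.
Tool frame: the origin (TCP) lies at the very end of the fingers, on their centre line; the grasp point (between the pads) lies 19 mm behind it; z points along the fingers, y is the direction in which the jaws open and shut (so a half turn about z gives the same grasp; the last joint's range is limited). The gripper opens to 85 mm and grips with 20 to 120 N. Pads are 22 mm wide; open, the fingers measure 114 mm over their backs; the gripper's body (76 mm by 85 mm) begins 54 mm behind the grasp point. The pads swing forward as they close: fully open they stand 13 mm farther back than shut.
Start: joints at [1.237, 0.308, 1.634, -0, 1.2, -0.07], TCP at [162.995, 603.378, 231.272] pointing down, gripper open.
Joint ranges: [-3.06, 3.06], [-0.79, 1.96], [0.05, 2.63], [-1.19, 4.34], [0.05, 2.64], [-2.94, 2.94]. Speed limits (rad/s): [2.79, 2.79, 3.14, 3.14, 3.14, 3.14].

INTERFACE

Orientations are given as a 3x3 rotation matrix whose columns are the frame's x, y, z axes.
In Python, from bench import manip, viewer, job gives the robot as it stands. The module is installed in compiled form; this text tells all that it offers.
- The arm moves only by the tool jog_arm, never from a script. Its argument "rows" is a list of rows, each a list of 3 entries, a list of its own where there are three numbers: the shift along the world's x, y, z in cm, then the turn about the world's z in rad, then the finger opening in cm, from 0 to 8.54. In form: [[[tx, ty, tz], turn, hand], ...]. A call has 1 to 10 rows; each row shifts and turns the pose as measured when the row begins; what a row does not reach is not made up. A row lasts 1/8 s, in which the tool goes at most 62.5 mm and 10.7 degrees, less where a joint would pass 70% of its speed; a pose out of reach is approached as far as the arm can. A call with a gripper value outside its range is refused whole. The fingers move at their own pace and stop on an object; the grip force is fixed at half the most. Time passes only in rows, so rows that do not move let the fingers close. It gives the time, the measured TCP pose, the force and the opening at its end, in the units of the state.
- manip.state(): the state, without advancing time (a new reading comes with each control period).
- viewer.read_camera(name): name is "scene" or "side" or "wrist"; returns a dict with "pixels" (480x640x3 uint8, blue, green, red), "K" (3x3 intrinsics, pixels), "rvec" (rotation vector, rad) and "tvec" (3), from world to camera coordinates, as OpenCV has them. Camera axes: x right, y down, z forward; pixel columns grow to the right and rows downward; lengths in mm; the calibration is good to about 2 mm. A picture is of the moment at which its call begins. There is no depth.
- job.close_job(): hands the job in, once; it reports no verdict.
The state is a dict: "time_s": time; "q": joint angles; "joint_vel": joint speeds; "tau": joint torques, N m; "position": TCP position; "eef_rot": TCP orientation; "force": force on the tool from outside, world axes, zero at the start; "torque": the same for the moment, N m; "width": finger opening in mm.
Only numpy, scipy, OpenCV 4.12 (cv2) and the standard library are available. Lean on these libraries where they do the work, as an engineer would, in place of code of your own. Each camera call takes 0.05 s, during which the arm holds its last target.

## Working session

There is one attempt and no reset: what is moved stays moved. The work goes in short steps, Python scripts to look and compute and a tool call to move; the robot and the scene stay as the last step left them, time stands still between calls to the robot, and variables do not carry over. Pictures are saved under pics/ and viewed, and the job is handed in when it is done.

Besides the shell and the picture viewer there is one more tool, called after "Request:" by a JSON object that holds its "fn" and its "kwargs", one argument or row to a line. jog_arm: Moves the arm, as the interface text tells. Its arguments: {"type":"object","properties":{"rows":{"type":"array"}},"required":["rows"]}

```bash
mkdir -p pics
cat > h.py <<'E'
import numpy as np, cv2
from bench import manip, viewer, job
def cam(n):
    c=viewer.read_camera(n); return c
def snap(n,f):
    c=cam(n); cv2.imwrite(f'pics/{f}.png',c['pixels']); np.savez(f'pics/{f}.npz',K=c['K'],r=c['rvec'],t=c['tvec'],im=c['pixels']); return c
def load(f):
    d=np.load(f'pics/{f}.npz'); return d['K'],d['r'],d['t'],d['im']
def proj(f,P):
    K,r,t,_=load(f); return cv2.projectPoints(np.atleast_2d(np.array(P,float)),r,t,K,None)[0].reshape(-1,2)
def ray(f,uv):
    K,r,t,_=load(f); R=cv2.Rodrigues(r)[0]; t=t.reshape(3)
    d=R.T@np.linalg.inv(K)@np.array([uv[0],uv[1],1.]); return -R.T@t,d
def onz(f,uv,z):
    o,d=ray(f,uv); return o+d*(z-o[2])/d[2]
def tri(fu):
    A=np.zeros((3,3));b=np.zeros(3)
    for f,uv in fu:
        o,d=ray(f,uv); d=d/np.linalg.norm(d); M=np.eye(3)-np.outer(d,d); A+=M;b+=M@o
    return np.linalg.solve(A,b)
E
python3 - <<'E'
from h import *
for n in ('scene','side','wrist'): snap(n,n+'0'); K,r,t,_=load(n+'0'); print(n,ray(n+'0',(320,240)),K[0,0])
s=manip.state(); print({k:np.round(v,3).tolist() for k,v in s.items()})
E
```

```text
scene (array([970.90573658, 590.58129145, 947.61065168]), array([-0.35290035, -0.54017306, -0.76400113])) 554.8381001756607
side (array([   4.0573832 , -983.51370231, 1028.70437242]), array([ 0.38933154,  0.67362124, -0.62833975])) 611.1890141383016
wrist (array([ 93.74656276, 620.56142478, 372.13651215]), array([ 0.26471091, -0.0743418 , -0.96147586])) 382.8175255353435
{'time_s': 0.15, 'q': [1.237, 0.309, 1.635, 0.0, 1.2, -0.07], 'joint_vel': [0.001, -0.001, -0.002, -0.0, -0.003, 0.001], 'tau': [-0.0, -41.58, -27.714, -0.0, 0.006, 0.0], 'position': [162.782, 602.767, 230.291], 'eef_rot': [[-0.965, 0.261, -0.001], [0.261, 0.965, -0.002], [0.0, -0.002, -1.0]], 'force': [0.083, -1.303, 0.212], 'torque': [0.024, -0.02, -0.005], 'width': 85.514}
```

```bash
ls -la . pics
```

```text
.:
total 16
drwxr-xr-x  3 agent agent 4096 Dec  7 06:04 .
drwxr-xr-x 23 root  root  4096 Dec  7 06:03 ..
-rw-r--r--  1 agent agent  862 Dec  7 06:04 h.py
drwxr-xr-x  2 agent agent 4096 Dec  7 06:04 pics

pics:
total 3948
drwxr-xr-x 2 agent agent   4096 Dec  7 06:04 .
drwxr-xr-x 3 agent agent   4096 Dec  7 06:04 ..
-rw-r--r-- 1 agent agent 922680 Dec  7 06:04 scene0.npz
-rw-r--r-- 1 agent agent 497929 Dec  7 06:04 scene0.png
-rw-r--r-- 1 agent agent 922680 Dec  7 06:04 side0.npz
-rw-r--r-- 1 agent agent 457339 Dec  7 06:04 side0.png
-rw-r--r-- 1 agent agent 922680 Dec  7 06:04 wrist0.npz
-rw-r--r-- 1 agent agent 298118 Dec  7 06:04 wrist0.png
```

View pics/scene0.png

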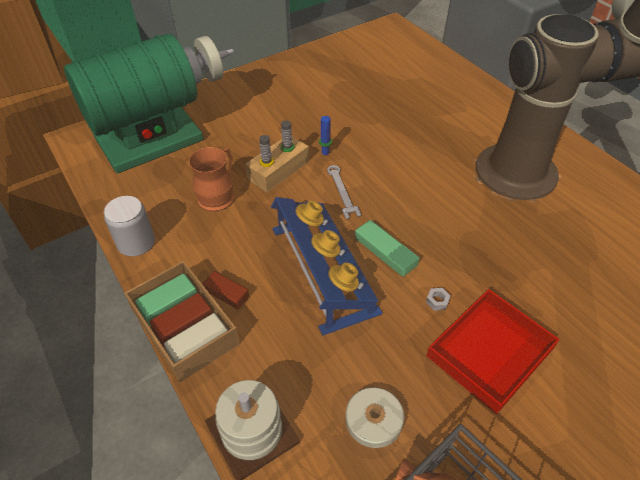

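View pics/side0.png

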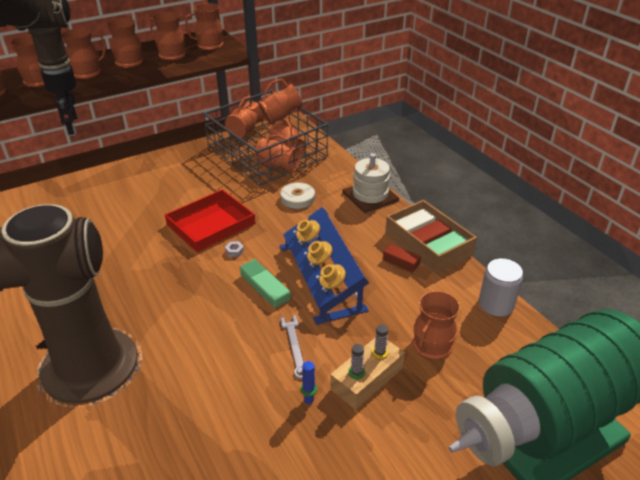

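View pics/wrist0.png

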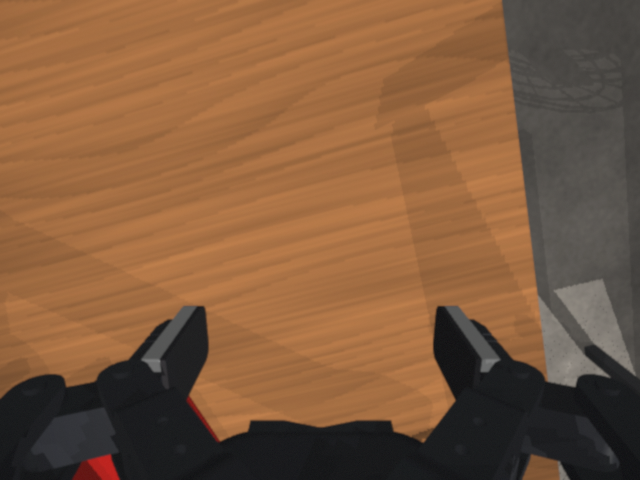

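Run:
```python
from h import *
for f,(x,y,w,h) in {'scene0':(235,105,160,120),'side0':(270,310,160,120)}.items():
    im=load(f)[3]; cv2.imwrite(f'pics/{f}_blk.png',cv2.resize(im[y:y+h,x:x+w],None,fx=5,fy=5,interpolation=cv2.INTER_CUBIC))
for f,(x,y,w,h) in {'scene0':(260,180,133,100),'scene0b':(280,225,133,110),'side0':(270,190,133,130)}.items():
    im=load(f[:6] if f.startswith('scene') else f)[3]; cv2.imwrite(f'pics/{f}_rack.png',cv2.resize(im[y:y+h,x:x+w],None,fx=4.5,fy=4.5,interpolation=cv2.INTER_CUBIC))
```

```text
(no output)
```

View pics/scene0_blk.png

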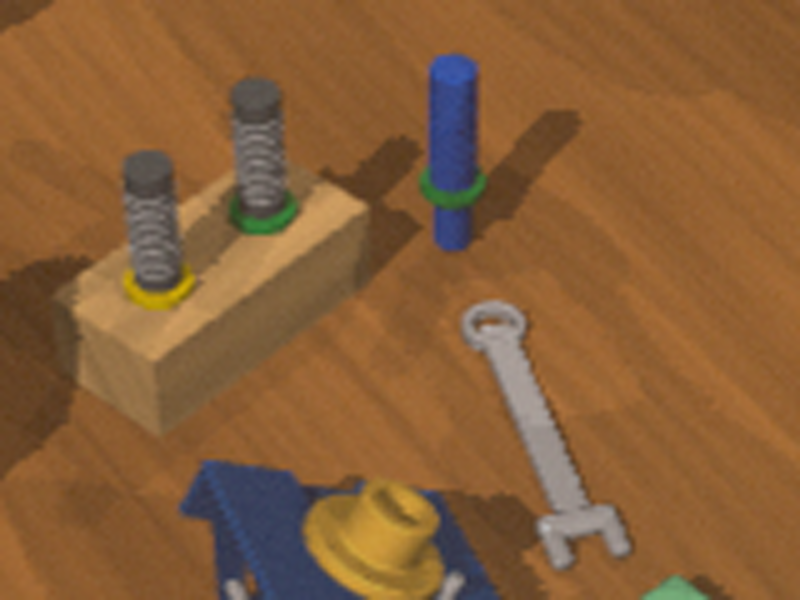

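View pics/side0_blk.png

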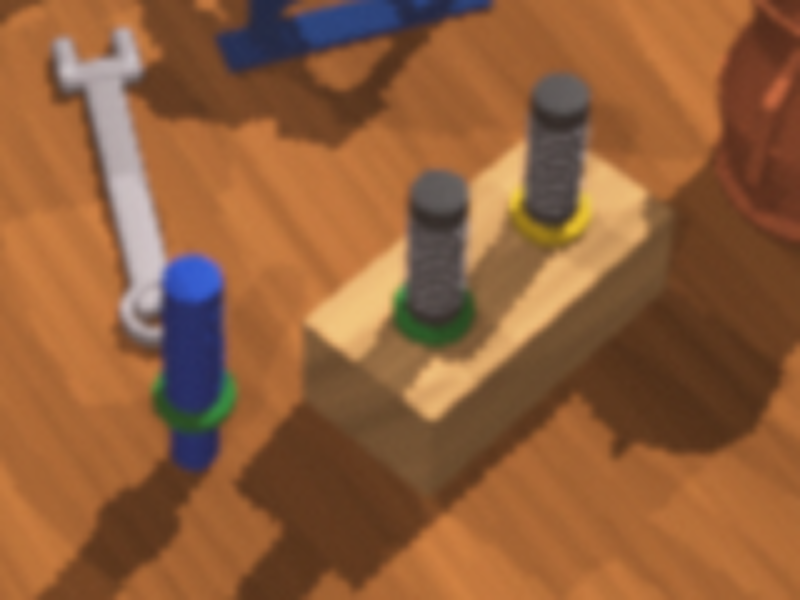

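View pics/scene0_rack.png

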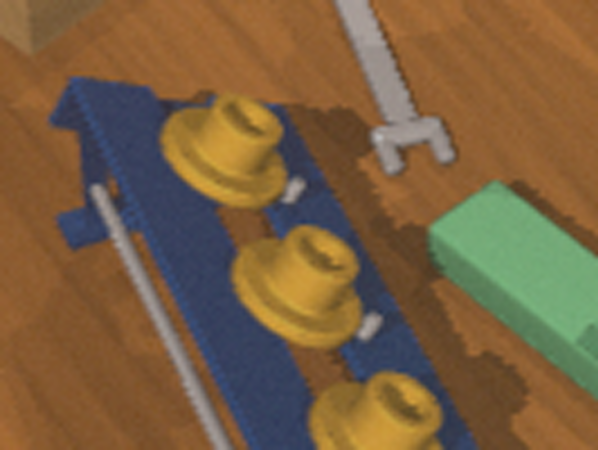

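View pics/side0_rack.png

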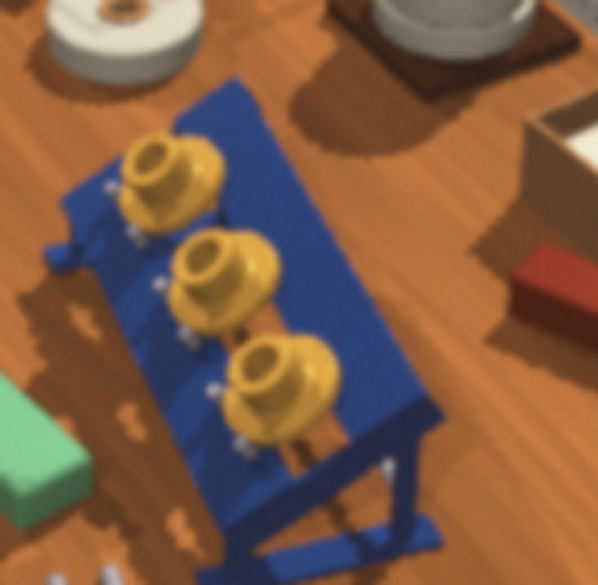

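View pics/scene0b_rack.png

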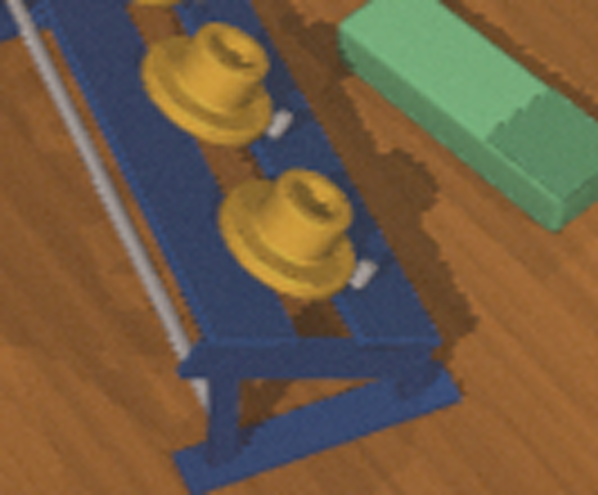

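Run:
```python
from h import *
p=lambda n,a,b: print(n,np.round(tri([('scene0',a),('side0',b)]),1))
p('gauge top',(286.4,122.7),(358,347.6))
p('green collar',(287.6,147),(356.8,372))
p('yellow top',(264.8,137),(382,330))
p('m1',(316,206.2),(328.2,270.4))
p('m2',(332.9,237.1),(316,247.1))
p('m3',(351.6,268.8),(304.4,225.6))
for n,a,b in [('blkR/front',(309,146.6),(331,375)),('blk2',(267,177),(375,338)),('blk3',(250,166),(403,353))]: print(n,onz('scene0',a,50).round(1),onz('side0',b,50).round(1))
print('blk4 side',onz('side0',(356,394),50))
for uv in [(492,291),(557,345),(497,405),(429,349)]: print('tray',onz('scene0',uv,35).round(1))
for uv in [(166,219),(222,194),(254,217),(204,246)]: print('tray side',onz('side0',uv,35).round(1))
```

```text
gauge top [ 459.9 -338.2  125.8]
green collar [ 460.4 -338.1   51.8]
yellow top [ 527.3 -322.4  123.9]
m1 [537.8 -92.  100.7]
m2 [555.8  -3.3  98.8]
m3 [571.6  83.2 100.1]
blkR/front [ 413.5 -311.6   50. ] [ 413.4 -317.9   50. ]
blk2 [ 554.2 -273.8   50. ] [ 545.1 -280.3   50. ]
blk3 [ 569.3 -329.2   50. ] [ 572.  -343.8   50. ]
blk4 side [ 431.7431395  -382.04050496   50.        ]
tray [335.2 245.4  35. ]
tray [321.5 399.9  35. ]
tray [498.4 422.9  35. ]
tray [525.5 276.   35. ]
tray side [304.9 370.3  35. ]
tray side [482.9 403.7  35. ]
tray side [514.8 258.1  35. ]
tray side [350.8 210.3  35. ]
```

Request:
{"fn": "jog_arm", "kwargs": {
  "rows": [
    [[3, -5, 1.5], 0.07, 8.5],
    [[3, -5, 1.5], 0, 8.5],
    [[3, -5, 1], 0, 8.5],
    [[3, -5, 1], 0, 8.5],
    [[3, -5, 1], 0, 8.5],
    [[3, -5, 1], 0, 8.5],
    [[3, -5, 0], 0, 8.5],
    [[3, -5, 0], 0, 8.5],
    [[3, -5, 0], 0, 8.5],
    [[3, -5, 0], 0, 8.5]
  ]
}}

```text
time_s: 1.4
position: [466.7, 88.6, 299.5]
eef_rot: [[-0.983, 0.181, 0.003], [0.181, 0.983, -0.004], [-0.004, -0.003, -1.0]]
force: [0.8, 0.3, -0.1]
width: 84.8
```

Request:
{"fn": "jog_arm", "kwargs": {
  "rows": [
    [[3, -4.5, 0], 0, 8.5],
    [[3, -4.2, 0], 0, 8.5],
    [[0, 0, 0], -0.01, 8.5]
  ]
}}

```text
time_s: 1.78
position: [529.0, -5.3, 298.8]
eef_rot: [[-0.98, 0.197, 0.003], [0.197, 0.98, -0.004], [-0.004, -0.003, -1.0]]
force: [-0.8, 0.4, -0.4]
width: 85.1
```

Run:
```python
from h import *
snap('wrist','w1'); s=manip.state(); print(s['position'],s['eef_rot'],s['force'])
```

```text
[527.93861471  -3.75201724 298.52449422] [[-0.9805277   0.1963707   0.00199248]
 [ 0.19636503  0.98052707 -0.00272909]
 [-0.0024896  -0.0022847  -0.99999429]] [-0.42187377 -0.15317311  0.04642745]
```

View pics/w1.png

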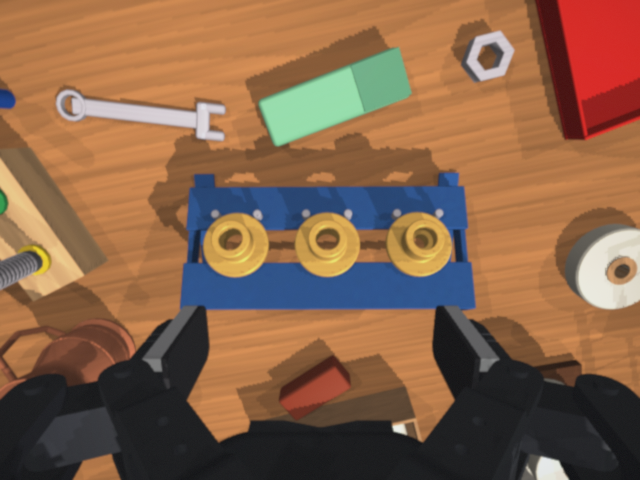

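Run:
```python
from h import *
im=load('w1')[3]; x,y,w,h=190,195,280,100
cv2.imwrite('pics/w1c.png',cv2.resize(im[y:y+90,x:x+160],None,fx=5,fy=5,interpolation=cv2.INTER_CUBIC))
cv2.imwrite('pics/w1d.png',cv2.resize(im[y:y+90,x+110:x+270],None,fx=5,fy=5,interpolation=cv2.INTER_CUBIC))
```

```text
(no output)
```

View pics/w1c.png

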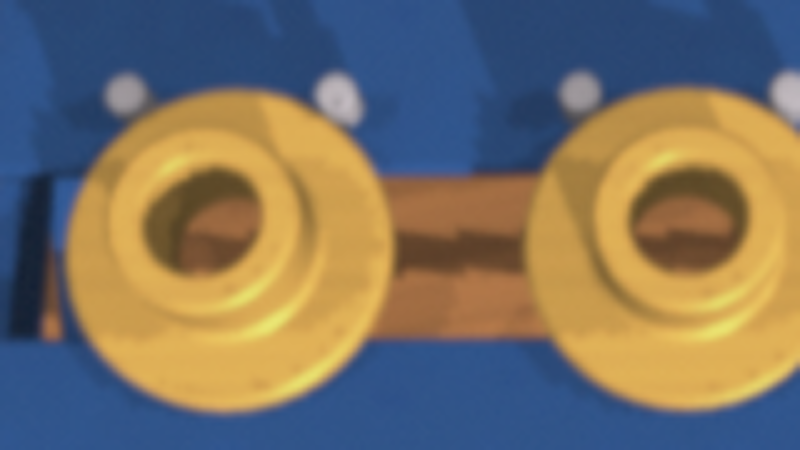

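View pics/w1d.png

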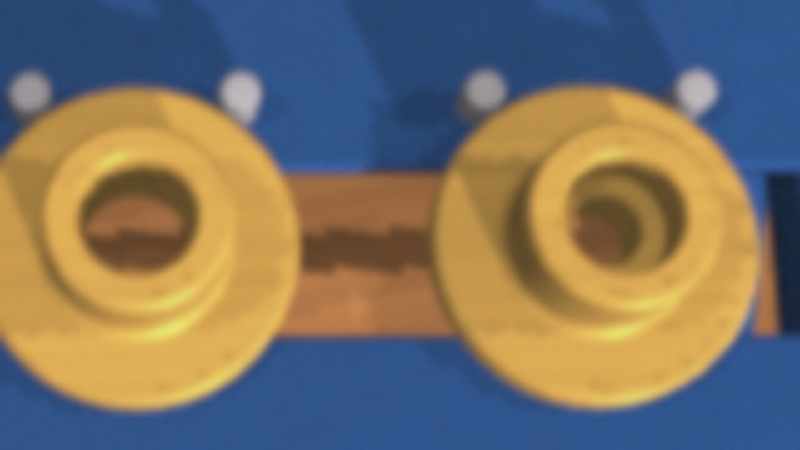

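```bash
cat > fit.py <<'E'
from h import *
from scipy.optimize import least_squares
obs={'scene0':[(351.6,268.8),(332.9,237.1),(316,206.2)],'side0':[(304.4,225.6),(316,247.1),(328.2,270.4)],'w1':[(425.6,238),(327.8,238.8),(230.6,239)]}
disc={'w1':[(300+597/5,195+248/5),(190+690/5,195+250/5),(190+230/5,195+250/5)]}
def pts(p,h):
    x,y,z,w=p; n=np.array([-.5*np.cos(w),-.5*np.sin(w),.8660254]); Y=np.array([-np.sin(w),np.cos(w),0])
    c=np.array([x,y,z]); return np.array([c+k*90*Y+h*n for k in(1,0,-1)])
def res(p,cams):
    r=[]
    for f in cams:
        r.append(((proj(f,pts(p,30))-obs[f])).ravel())
        if f in disc: r.append((proj(f,pts(p,8))-disc[f]).ravel())
    return np.concatenate(r)
if __name__=='__main__':
  for cams in (['scene0','side0','w1'],['scene0','side0'],['w1']):
    s=least_squares(res,[565,-3,75,-.19],args=(cams,)); print(cams,s.x.round(3),np.abs(s.fun).max().round(2)); print(pts(s.x,30).round(1).tolist())
  print('blue',onz('scene0',(326,153),0))
E
python3 fit.py
```

```text
['scene0', 'side0', 'w1'] [ 5.70019e+02 -7.64500e+00  7.44680e+01 -1.93000e-01] 2.18
[[572.5, 83.6, 100.4], [555.3, -4.8, 100.4], [538.1, -93.1, 100.4]]
['scene0', 'side0'] [ 5.6934e+02 -6.5510e+00  7.3969e+01 -1.8800e-01] 1.81
[[571.4, 84.7, 100.0], [554.6, -3.8, 100.0], [537.8, -92.2, 100.0]]
['w1'] [ 5.7019e+02 -7.8140e+00  7.4451e+01 -1.9300e-01] 0.64
[[572.8, 83.4, 100.4], [555.5, -4.9, 100.4], [538.2, -93.3, 100.4]]
blue [ 359.33964659 -316.5536451     0.        ]
```

Request:
{"fn": "jog_arm", "kwargs": {
  "rows": [
    [[-1.2, -5.7, -0.8], 0, 8.5],
    [[-1.2, -5.7, -0.8], 0, 8.5],
    [[-1.2, -5.7, -0.8], 0, 8.5],
    [[-1.2, -5.7, -0.8], 0, 8.5],
    [[-1.2, -5.7, -0.8], 0, 8.5],
    [[-1.2, -5.7, -0.8], 0, 8.5],
    [[0, 0, 0], 0, 8.5]
  ]
}}

```text
time_s: 2.7
position: [452.0, -342.0, 248.6]
eef_rot: [[-0.983, 0.181, 0.002], [0.181, 0.983, 0.004], [-0.002, 0.005, -1.0]]
force: [0.0, -0.0, 0.6]
width: 85.4
```

Run:
```python
from h import *
snap('wrist','w2'); s=manip.state(); print(s['position'],s['eef_rot'],s['force'])
```

```text
[ 452.60773838 -340.08207461  248.82799725] [[-0.98370267  0.17978241  0.00270946]
 [ 0.17979516  0.98368819  0.00558994]
 [-0.00166029  0.00598598 -0.99998071]] [0.28230749 0.61792657 0.7785222 ]
```

View pics/w2.png

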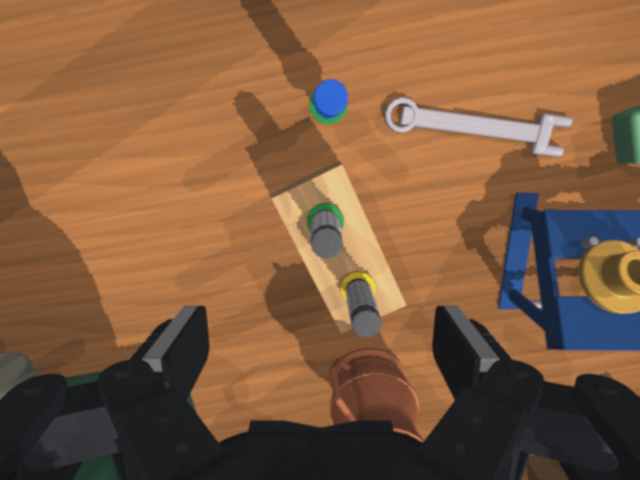

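Run:
```python
from h import *
im=load('w2')[3]; cv2.imwrite('pics/w2c.png',cv2.resize(im[150:350,240:430],None,fx=3,fy=3,interpolation=cv2.INTER_CUBIC))
print(onz('w2',(326.5,243),125),onz('w2',(366.5,321.5),125), onz('w2',(330,97),111))
for uv in [(273,198),(341,165),(406,305),(346,331)]: print(onz('w2',uv,50).round(1))
```

```text
[ 459.72440302 -339.30528802  125.        ] [ 527.41563995 -320.13205051  125.        ] [ 361.66260065 -319.01328522  111.        ]
[ 431.7 -381.5   50. ]
[ 414.1 -316.7   50. ]
[ 558.1 -276.6   50. ]
[ 575.3 -338.8   50. ]
```

View pics/w2c.png

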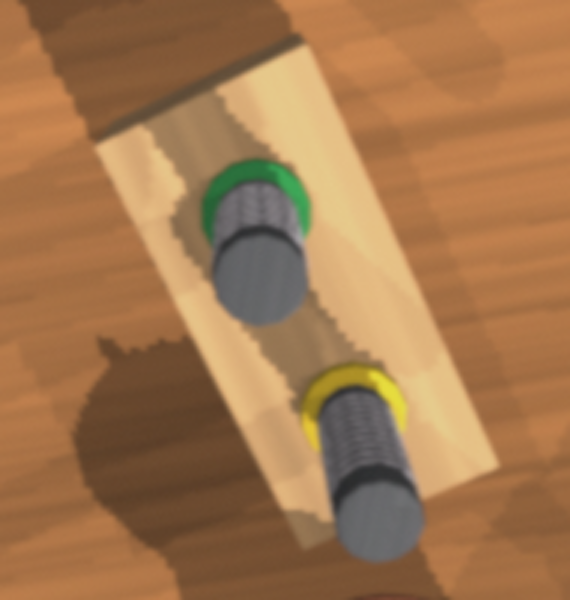

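Request:
{"fn": "jog_arm", "kwargs": {
  "rows": [
    [[0.7, 0.1, -5], -0.01, 6],
    [[0, 0, -5], 0, 6],
    [[0, 0, -4], 0, 6],
    [[0, 0, -2], 0, 6],
    [[0, 0, 0], 0, 6]
  ]
}}

```text
time_s: 3.38
position: [463.8, -326.7, 88.0]
eef_rot: [[-0.984, 0.179, 0.007], [0.179, 0.984, 0.008], [-0.005, 0.009, -1.0]]
force: [0.3, -0.3, 0.2]
width: 60.2
```

Request:
{"fn": "jog_arm", "kwargs": {
  "rows": [
    [[-0.4, -1.2, -0.7], -0.01, 6],
    [[0, 0, 0], 0, 6]
  ]
}}

```text
time_s: 3.62
position: [461.7, -338.3, 83.1]
eef_rot: [[-0.982, 0.186, 0.01], [0.186, 0.982, 0.006], [-0.008, 0.008, -1.0]]
force: [-1.4, 0.2, 0.7]
width: 60.1
```

Request:
{"fn": "jog_arm", "kwargs": {
  "rows": [
    [[-0.2, -0.1, -0.2], 0, 3],
    [[0, 0, 0], 0, 1.5],
    [[0, 0, 0], 0, 1.5],
    [[0, 0, 0], 0, 1.5]
  ]
}}

```text
time_s: 4.12
position: [460.5, -340.5, 83.0]
eef_rot: [[-0.982, 0.188, 0.013], [0.188, 0.982, 0.004], [-0.012, 0.006, -1.0]]
force: [0.8, 0.3, -1.4]
width: 23.0
```

Request:
{"fn": "jog_arm", "kwargs": {
  "rows": [
    [[0, 0, 1.5], 0, 1.5],
    [[0, 0, 1.2], 0, 1.5],
    [[0, 0, 0], 0, 1.5]
  ]
}}

```text
time_s: 4.5
position: [460.6, -340.6, 111.9]
eef_rot: [[-0.982, 0.188, 0.013], [0.188, 0.982, 0.004], [-0.012, 0.006, -1.0]]
force: [-0.5, -1.3, -2.3]
width: 22.8
```

Request:
{"fn": "jog_arm", "kwargs": {
  "rows": [
    [[-0.6, 0.12, 0], 0, 1.5],
    [[-0.6, 0.12, 0], 0, 1.5],
    [[-0.6, 0.12, 0], 0, 1.5],
    [[-0.6, 0.12, -0.05], 0, 1.5]
  ]
}}

```text
time_s: 5.0
position: [448.0, -337.8, 113.7]
eef_rot: [[-0.98, 0.194, 0.044], [0.194, 0.981, -0.005], [-0.044, 0.004, -0.999]]
force: [7.2, -0.7, -5.3]
width: 22.8
```

Request:
{"fn": "jog_arm", "kwargs": {
  "rows": [
    [[-0.7, 0.13, 0], 0, 1.5],
    [[-0.7, 0.13, -0.1], 0, 1.5],
    [[-0.7, 0.13, -0.2], 0, 1.5],
    [[-0.7, 0.13, -0.2], 0, 1.5]
  ]
}}

```text
time_s: 5.5
position: [434.8, -335.3, 113.4]
eef_rot: [[-0.976, 0.203, 0.081], [0.202, 0.979, -0.015], [-0.082, 0.002, -0.997]]
force: [10.2, 0.7, -4.2]
width: 22.5
```

Run:
```python
from h import *
snap('side','s3');snap('scene','c3'); s=manip.state(); print(s['position'],s['eef_rot'],s['force'])
im=load('s3')[3]; a=cv2.resize(im[290:410,290:420],None,fx=4,fy=4,interpolation=cv2.INTER_CUBIC)
im=load('c3')[3]; b=cv2.resize(im[80:200,235:335],None,fx=4,fy=4,interpolation=cv2.INTER_CUBIC)
cv2.imwrite('pics/t3.png',np.hstack([a,b])[:, :800+120][:, :800])
```

```text
[ 433.75983056 -335.07731041  113.27897043] [[-0.97621817  0.20202082  0.07864904]
 [ 0.20150452  0.97937981 -0.01452955]
 [-0.07996255  0.00166412 -0.99679648]] [ 7.21104937  0.88361943 -2.31965951]
```

View pics/t3.png

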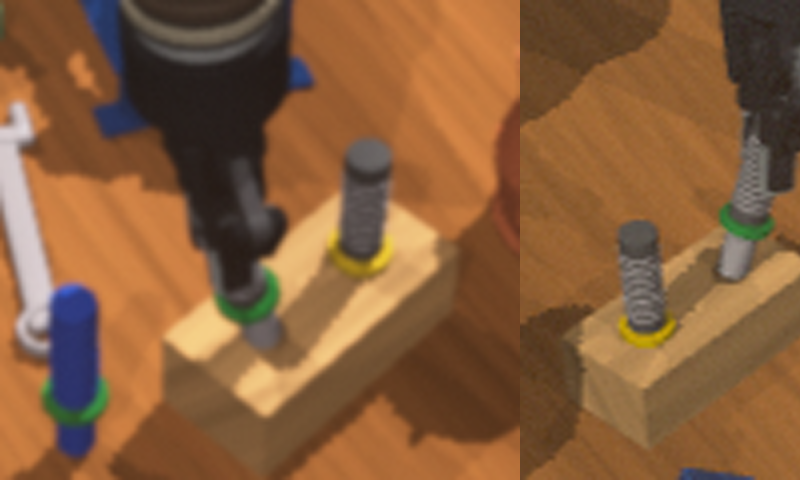

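Request:
{"fn": "jog_arm", "kwargs": {
  "rows": [
    [[-0.8, 0.15, -0.3], 0, 1.5],
    [[-0.8, 0.15, -0.4], 0, 1.5],
    [[-0.8, 0.15, -0.4], 0, 1.5],
    [[-0.8, 0.15, -0.4], 0, 1.5]
  ]
}}

```text
time_s: 6.1
position: [419.6, -332.5, 108.6]
eef_rot: [[-0.97, 0.211, 0.12], [0.209, 0.977, -0.026], [-0.123, -0.0, -0.992]]
force: [6.7, 3.1, 1.0]
width: 22.5
```

Request:
{"fn": "jog_arm", "kwargs": {
  "rows": [
    [[-0.9, 0.18, 1.6], 0, 1.5],
    [[-0.5, 0.1, 2.5], 0, 1.5],
    [[0, 0.5, 3], 0, 1.5],
    [[0, 0, 0], 0, 1.5]
  ]
}}

```text
time_s: 6.6
position: [401.8, -321.7, 179.4]
eef_rot: [[-0.971, 0.21, 0.115], [0.209, 0.978, -0.022], [-0.117, 0.003, -0.993]]
force: [0.7, -0.5, -2.3]
width: 23.1
```

Run:
```python
from h import *
snap('side','s4');snap('scene','c4'); s=manip.state(); print(s['position'],s['eef_rot'],s['force'])
u,v=proj('s4',[s['position']])[0].astype(int); print(u,v)
im=load('s4')[3]; cv2.imwrite('pics/t4a.png',cv2.resize(im[v-50:v+70,u-60:u+60],None,fx=5,fy=5,interpolation=cv2.INTER_CUBIC)); print(u-60,v-50)
u,v=proj('c4',[s['position']])[0].astype(int); print(u,v)
im=load('c4')[3]; cv2.imwrite('pics/t4b.png',cv2.resize(im[v-50:v+70,u-60:u+60],None,fx=5,fy=5,interpolation=cv2.INTER_CUBIC)); print(u-60,v-50)
```

```text
[ 400.09718169 -320.15987167  176.3961759 ] [[-0.9714541   0.20995847  0.11042814]
 [ 0.20935227  0.97768922 -0.01718773]
 [-0.11157312  0.0064213  -0.99373548]] [ 0.05246463 -0.10633933 -2.98922027]
326 335
266 285
311 100
251 50
```

View pics/t4a.png

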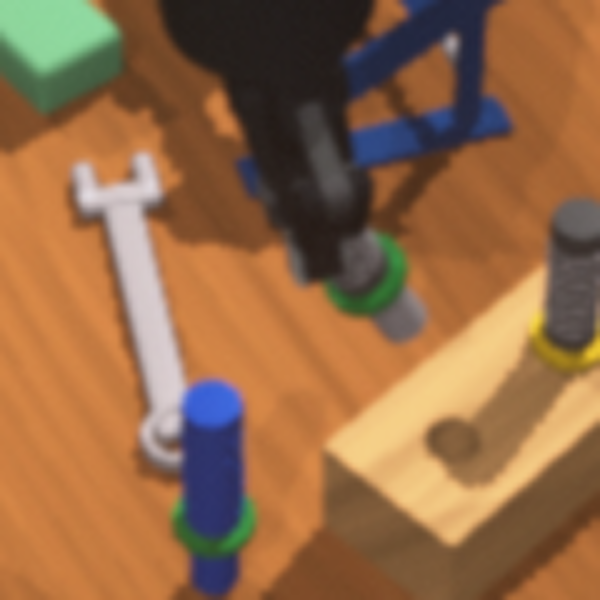

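View pics/t4b.png

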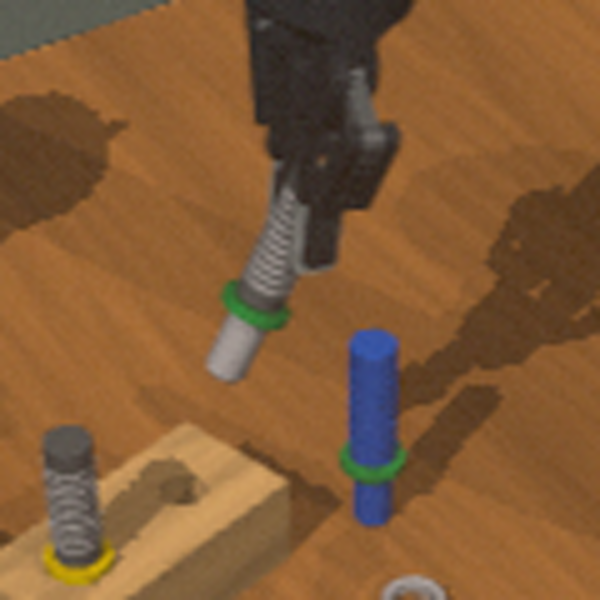

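```bash
cat > gfit.py <<'E'
from h import *
from scipy.optimize import least_squares
def gfit(obs,o0):
    # obs: list of (file, uv, s) s along axis from origin
    def res(p):
        n=np.array([p[3],p[4],1.]);n/=np.linalg.norm(n)
        return np.concatenate([proj(f,p[:3]+s*n)[0]-uv for f,uv,s in obs])
    r=least_squares(res,list(o0)+[-.5,.1]); n=np.array([r.x[3],r.x[4],1.]);n/=np.linalg.norm(n)
    return r.x[:3],n,r.fun
E
python3 - <<'E'
from gfit import *
o,n,f=gfit([('s4',(339.2,339.6),3),('s4',(347.2,350),-36),('c4',(302.4,111),3),('c4',(296.6,123.2),-36),('c4',(251+290/5,50+205/5),49)],(430,-320,150))
print(o.round(1),n.round(3),f.round(1)); nr=np.array([-.491,.096,.866]); print(np.arccos(n@nr))
R=np.array([[-0.971,.21,.11],[.209,.978,-.017],[-.1116,.0064,-.9937]]); G=np.array([400.1,-320.2,176.4])-19*R[:,2]; print(G, (G-o), (G-o)@n, np.linalg.norm((G-o)-((G-o)@n)*n))
E
```

```text
[ 424.8 -326.2  153.7] [-0.429  0.055  0.901] [-0.9  0.3 -1.3 -0.4 -1.1 -1.5 -1.3  0.4 -0.2  1.2]
0.08077253162301248
[ 398.01   -319.877   195.2803] [-26.76012957   6.32472072  41.5377916 ] 49.28055146126709 7.274751270875361
```

Run:
```python
from h import *
snap('wrist','w4'); s=manip.state(); print(s['position'],s['eef_rot'].round(4).tolist(),s['force'])
print(ray('w4',(320,240)))
```

```text
[ 399.88339489 -319.88466432  175.74073973] [[-0.9715, 0.21, 0.1096], [0.2095, 0.9777, -0.0162], [-0.1106, 0.0072, -0.9938]] [-0.40584384  0.09803417 -1.82381015]
(array([ 314.83572874, -303.73711929,  309.52554089]), array([ 0.37324218, -0.07474443, -0.92473669]))
```

View pics/w4.png

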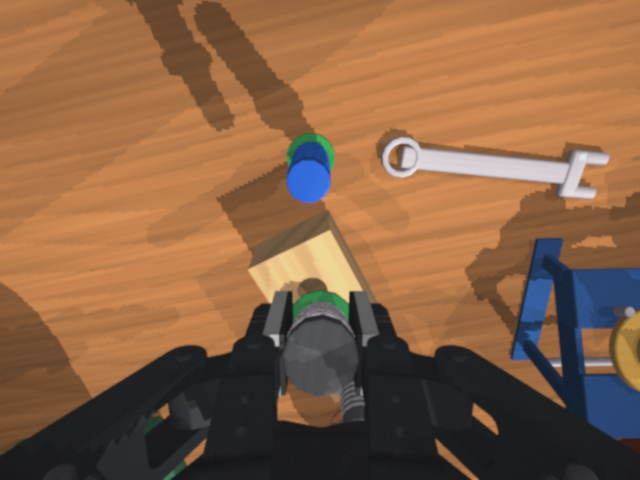

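Run:
```python
from h import *
im=load('w4')[3]; cv2.imwrite('pics/w4c.png',cv2.resize(cv2.convertScaleAbs(im[275:405,250:390],alpha=1.6),None,fx=5,fy=5,interpolation=cv2.INTER_CUBIC))
```

View pics/w4c.png

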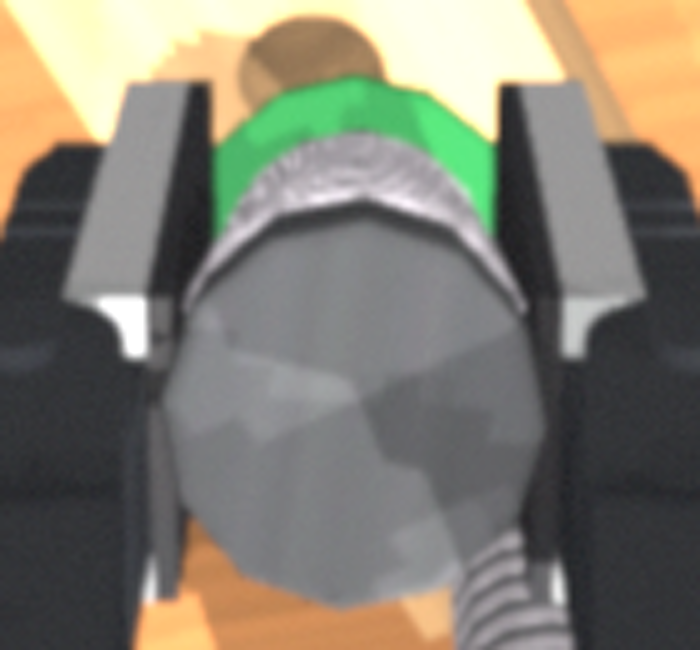

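```bash
cat > gfit2.py <<'E'
from h import *
from scipy.optimize import least_squares
def frame(th,R):
    # axis tilted from tool -z toward tool x-axis direction in the tool xz plane
    X,Y,Z=R.T; return np.cos(th)*(-Z)+np.sin(th)*X, Y
def fit(R,T,obs,rim,topd=None):
    R=np.array(R);T=np.array(T)
    def model(p):
        th,dx,sg=p; n,Y=frame(th,R); n=n/np.linalg.norm(n)
        o=T-19*R[:,2]+dx*R[:,0]-sg*n; return o,n,Y
    def res(p):
        o,n,Y=model(p); r=[]
        for f,uv,s,w in obs: r.append(w*(proj(f,o+s*n)[0]-uv))
        for f,v,s,rad in rim:
            m=np.cross(Y,n); a=np.linspace(0,2*np.pi,90)
            P=o+s*n+rad*(np.outer(np.cos(a),Y)+np.outer(np.sin(a),m)); r.append([proj(f,P)[:,1].min()-v])
        return np.concatenate(r)
    s=least_squares(res,[.4,0,50]); o,n,Y=model(s.x); return s.x,o,n,s.fun
E
python3 - <<'E'
from gfit2 import *
R=[[-0.9715, 0.21, 0.1096], [0.2095, 0.9777, -0.0162], [-0.1106, 0.0072, -0.9938]]; T=[399.88,-319.88,175.74]
nr=np.array([-.491,.096,.866])
W=[('w4',(321,357),75,1)]; rim=[('w4',290,6,17)]
S=[('s4',(339.2,339.6),3,1),('s4',(347.2,350),-36,1),('c4',(302.4,111),3,1),('c4',(296.6,123.2),-36,1)]
for o_,r_ in ((W+S,rim),(S,[]),(W+S[:2],rim),(W+S[2:],rim)):
    x,o,n,f=fit(R,T,o_,r_); print(x.round(3),o.round(1),n.round(3),np.degrees(np.arccos(n[2])).round(1),np.arccos(n@nr).round(3),f.round(1))
E
```

```text
[ 0.374 -3.065 49.732] [ 423.5 -324.8  151. ] [-0.457  0.092  0.885] 27.8 0.035 [ 3.1 -0.1 -2.   1.1 -1.4  0.4 -0.2 -0.4 -1.2  1.1  0.8]
[ 0.331 -8.042 47.31 ] [ 425.5 -325.2  152.7] [-0.419  0.083  0.904] 25.3 0.08 [-0.9  0.2 -1.1 -0.  -1.1 -0.9 -1.5  0.8]
[ 0.371 -3.417 51.637] [ 424.6 -325.   149.2] [-0.454  0.091  0.886] 27.6 0.039 [ 3.1 -0.1 -1.4  1.6 -1.   0.9  1.1]
[ 0.369 -2.741 48.835] [ 422.6 -324.6  151.6] [-0.453  0.091  0.887] 27.5 0.041 [ 3.2  0.   0.2 -0.7 -0.8  0.8 -0.2]
```

Request:
{"fn": "jog_arm", "kwargs": {
  "rows": [
    [[1.2, 4.5, 2.5], 0, 1.5],
    [[1.5, 5.2, 2], 0, 1.5],
    [[1.5, 5.2, 1], 0, 1.5],
    [[1.5, 5.2, 0], 0, 1.5],
    [[1.5, 5.2, 0], 0, 1.5],
    [[1.5, 5.2, 0], 0, 1.5],
    [[1.5, 5.2, 0], 0, 1.5],
    [[1, 3, 0], 0, 1.5],
    [[0, 0, 0], 0, 1.5]
  ]
}}

```text
time_s: 7.88
position: [505.4, 80.1, 215.6]
eef_rot: [[-0.973, 0.214, 0.086], [0.214, 0.977, -0.01], [-0.086, 0.009, -0.996]]
force: [0.3, -0.4, -2.5]
width: 22.7
```

Request:
{"fn": "jog_arm", "kwargs": {
  "rows": [
    [[0.8, 1.2, -1.5], 0.02, 1.5],
    [[0.3, 0.3, -1.2], 0, 1.5],
    [[0, 0, 0], 0, 1.5]
  ]
}}

```text
time_s: 8.25
position: [513.5, 93.3, 183.5]
eef_rot: [[-0.978, 0.195, 0.078], [0.194, 0.981, -0.011], [-0.078, 0.005, -0.997]]
force: [-0.3, -0.5, -2.3]
width: 22.6
```

```bash
cat > look.py <<'E'
import sys
from h import *
k=sys.argv[1]
for n in ('wrist','side','scene'): snap(n,n[0]+k if n!='scene' else 'c'+k)
s=manip.state(); print(s['position'].round(1).tolist(),s['eef_rot'].round(4).tolist(),s['force'].round(1))
np.savez(f'pics/st{k}.npz',T=s['position'],R=s['eef_rot'])
im=load('w'+k)[3]; a=cv2.resize(cv2.convertScaleAbs(im[200:410,240:400],alpha=1.4),(400,525))
out=[a]
for f in ('s'+k,'c'+k):
    u,v=proj(f,[s['position']])[0].astype(int); im=load(f)[3]; x0=max(u-40,0);y0=max(v-30,0)
    print(f,'off',x0,y0,'scale5'); cv2.imwrite(f'pics/{f}z.png',cv2.resize(im[y0:y0+110,x0:x0+80],None,fx=5,fy=5,interpolation=cv2.INTER_CUBIC))
A=cv2.imread(f'pics/s{k}z.png');B=cv2.imread(f'pics/c{k}z.png'); cv2.imwrite(f'pics/z{k}.png',np.hstack([A[:550,:400],B[:550,:400]])); cv2.imwrite(f'pics/w{k}z.png',a)
E
python3 look.py 5
```

```text
[515.0, 93.5, 185.7] [[-0.9774, 0.195, 0.0818], [0.1949, 0.9808, -0.01], [-0.0822, 0.0062, -0.9966]] [ 0.6  0.4 -2.1]
s5 off 239 172 scale5
c5 off 340 200 scale5
```

View pics/z5.png

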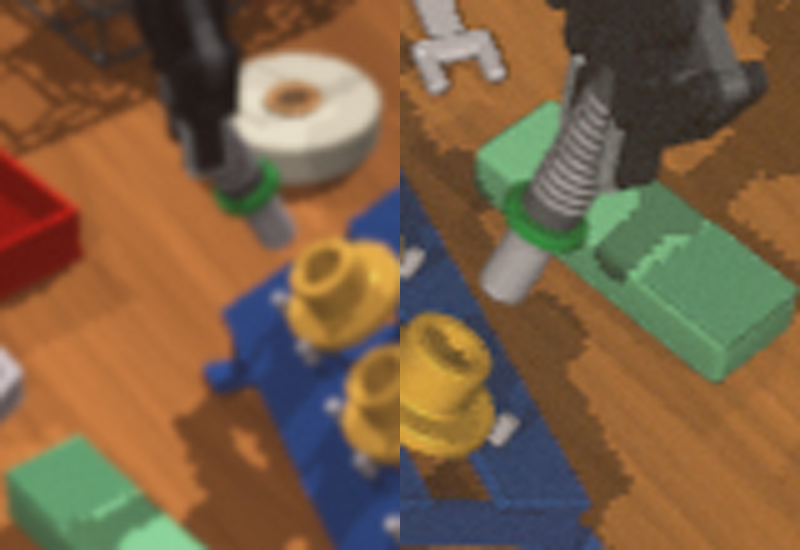

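View pics/w5z.png

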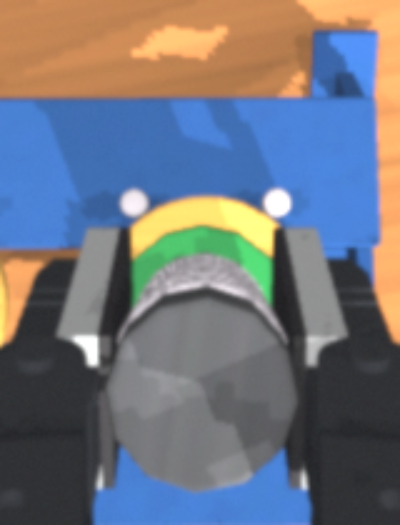

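Run:
```python
from gfit2 import *
d=np.load('pics/st5.npz');R,T=d['R'],d['T']
nr=np.array([-.491,.096,.866]); nr/=np.linalg.norm(nr); m=np.array([572.6,83.6,100.4])
W=[('w5',(240+202*.4,200+390*.4),75,1)]; rim=[('w5',200+226*.4,6,17)]
S=[('s5',(288.4,209.4),3,1),('s5',(294.6,219.6),-36,1),('c5',(369,243.4),3,1),('c5',(360.6,258.6),-36,1)]
print('mouth',tri([('s5',(303.4,225.6)),('c5',(350.4,269))]), proj('s5',m),proj('c5',m))
for o_,r_ in ((W+S,rim),(S,[])):
    x,o,n,f=fit(R,T,o_,r_); print(x.round(3),o.round(1),n.round(3),np.degrees(np.arccos(n[2])).round(1),np.arccos(n@nr).round(3),f.round(1))
    tip=o-36*n; q=tip-m; print('tip',tip.round(1),'along',q@nr,'lat x',q@np.array([.85,-.165,.5]),'lat y',q@np.array([.192,.981,0]))
print(tri([('s5',(294.6,219.6)),('c5',(360.6,258.6))]),tri([('s5',(288.4,209.4)),('c5',(369,243.4))]))
```

```text
mouth [571.55983471  83.32716154  99.80881499] [[303.21301487 225.18382607]] [[349.40495068 269.19243454]]
[ 0.364 -0.143 54.166] [536.6  89.4 155.7] [-0.424  0.079  0.902] 25.6 0.078 [ 4.1  0.1 -0.4  0.2  0.5  0.2 -0.   0.2 -0.9 -0.5 -0.3]
tip [551.8  86.5 123.3] along 30.268033860751785 lat x -6.709713418373873 lat y -1.1079269034811492
[ 0.317 -3.183 52.998] [536.8  89.3 156. ] [-0.382  0.07   0.921] 22.9 0.125 [-0.2  0.  -0.   0.4 -0.2  0.1 -0.2 -0.6]
tip [550.6  86.8 122.8] along 30.557819391095304 lat x -8.0382258937985 lat y -1.1014440642167151
[551.2059429   88.14534274 123.00870117] [535.72255427  89.41806456 158.93129348]
```

Run:
```python
from h import *
for uv in [(180.5,308),(475.5,308)]: print(onz('w1',uv,107).round(1))
for uv in [(276,199),(379,299),(329,320)]: print('scene',onz('scene0',uv,107).round(1))
for uv in [(322.5,207.5),(367,282)]: print('side',onz('side0',uv,107).round(1))
c=np.array([570,-7.6]);print('back predicted from seat', c+ np.array([.982,-.19])*(107-74.5)/np.tan(np.pi/6))
```

```text
[ 593.4 -156.5  107. ]
[648.6 120.5 107. ]
scene [ 598.2 -149.8  107. ]
scene [569.9 172.6 107. ]
scene [670.7 159.7 107. ]
side [647.3 116.3 107. ]
side [ 590.8 -175.6  107. ]
back predicted from seat [625.27840152 -18.29541374]
```

Run:
```python
from h import *
im=load('c5')[3]; cv2.imwrite('pics/c5r.png',cv2.resize(im[180:340,250:410],None,fx=3.7,fy=3.7,interpolation=cv2.INTER_CUBIC))
```

```text
(no output)
```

View pics/c5r.png

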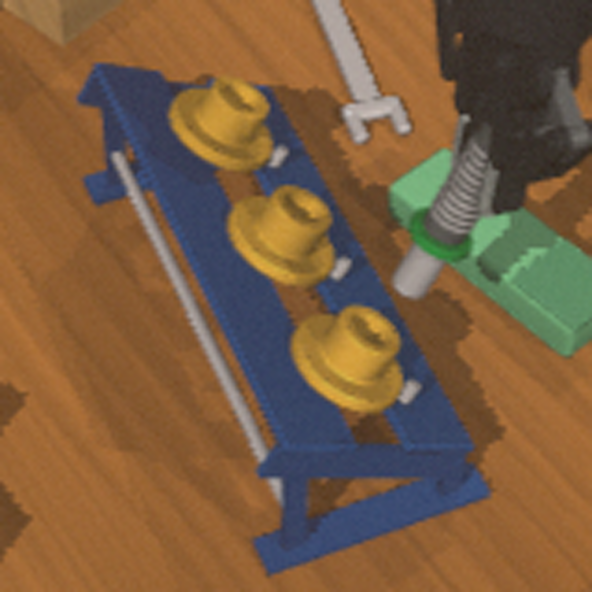

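Request:
{"fn": "jog_arm", "kwargs": {
  "rows": [
    [[4, -2.4, 1.4], 0, 1.5],
    [[4, -2.4, 0.3], 0, 1.5],
    [[3, -1.8, 0], 0, 1.5],
    [[0.6, 0, 0], 0, 1.5],
    [[0, 0, 0], 0, 1.5]
  ]
}}

```text
time_s: 9.02
position: [633.8, 23.1, 206.4]
eef_rot: [[-0.977, 0.197, 0.085], [0.197, 0.98, -0.01], [-0.086, 0.007, -0.996]]
force: [-0.4, -1.3, -1.6]
width: 22.2
```

Request:
{"fn": "jog_arm", "kwargs": {
  "rows": [
    [[-0.4, 0.2, -2.4], 0, 1.5],
    [[-0.4, 0.1, -2], 0, 1.5],
    [[0, 0, 0], 0, 1.5]
  ]
}}

```text
time_s: 9.4
position: [622.8, 27.5, 162.5]
eef_rot: [[-0.977, 0.196, 0.084], [0.196, 0.981, -0.01], [-0.085, 0.007, -0.996]]
force: [0.7, 0.1, -2.7]
width: 22.7
```

```bash
python3 look.py 6
```

```text
[626.1, 27.2, 165.5] [[-0.9763, 0.1963, 0.0911], [0.1962, 0.9805, -0.0102], [-0.0914, 0.0079, -0.9958]] [ 0.1 -0.3 -2.6]
s6 off 293 179 scale5
c6 off 269 210 scale5
```

View pics/z6.png

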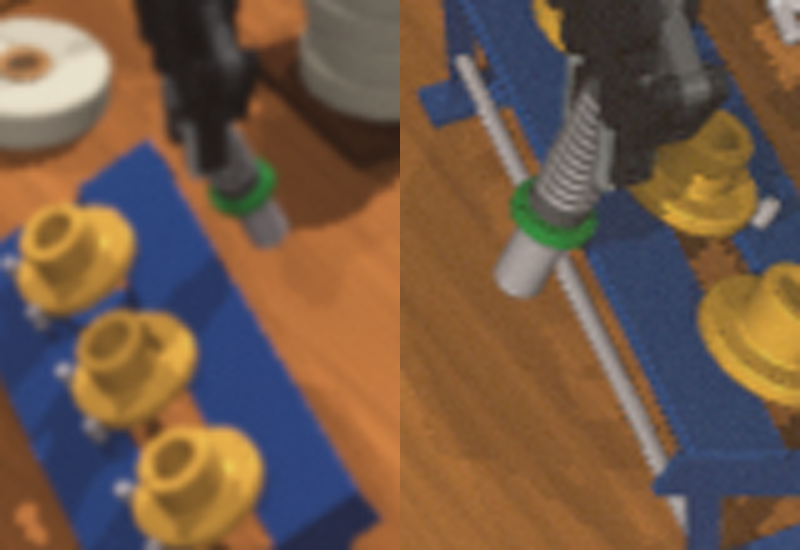

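Request:
{"fn": "jog_arm", "kwargs": {
  "rows": [
    [[-0.5, 0.1, -0.5], 0, 1.5],
    [[-0.5, 0.1, -0.2], 0, 1.5],
    [[-0.5, 0.1, 0], 0, 1.5]
  ]
}}

```text
time_s: 9.93
position: [611.9, 30.5, 160.6]
eef_rot: [[-0.976, 0.196, 0.095], [0.196, 0.981, -0.01], [-0.095, 0.009, -0.995]]
force: [0.3, -0.3, -2.0]
width: 22.7
```

Request:
{"fn": "jog_arm", "kwargs": {
  "rows": [
    [[-0.5, 0.1, -0.1], 0, 1.5],
    [[-0.5, 0.1, -0.1], 0, 1.5]
  ]
}}

```text
time_s: 10.18
position: [604.5, 32.1, 160.2]
eef_rot: [[-0.975, 0.196, 0.104], [0.196, 0.981, -0.011], [-0.104, 0.009, -0.995]]
force: [7.4, -1.8, -3.3]
width: 22.4
```

Request:
{"fn": "jog_arm", "kwargs": {
  "rows": [
    [[-0.6, 0.12, -0.1], 0, 1.5],
    [[-0.6, 0.12, -0.15], 0, 1.5],
    [[-0.6, 0.12, -0.15], 0, 1.5]
  ]
}}

```text
time_s: 10.55
position: [600.1, 33.5, 163.4]
eef_rot: [[-0.971, 0.195, 0.14], [0.194, 0.981, -0.015], [-0.14, 0.012, -0.99]]
force: [7.0, -1.7, -2.7]
width: 22.5
```

Request:
{"fn": "jog_arm", "kwargs": {
  "rows": [
    [[-0.7, 0.14, -0.4], 0, 1.5],
    [[-0.7, 0.14, -0.4], 0, 1.5]
  ]
}}

```text
time_s: 10.8
position: [597.8, 34.1, 162.6]
eef_rot: [[-0.966, 0.193, 0.17], [0.193, 0.981, -0.02], [-0.17, 0.014, -0.985]]
force: [8.6, -2.2, -3.2]
width: 22.4
```

```bash
python3 look.py 7
```

```text
[597.8, 34.1, 162.7] [[-0.9664, 0.1934, 0.1695], [0.193, 0.981, -0.0194], [-0.1701, 0.014, -0.9853]] [ 8.3 -2.4 -1.7]
s7 off 281 182 scale5
c7 off 284 207 scale5
```

View pics/z7.png

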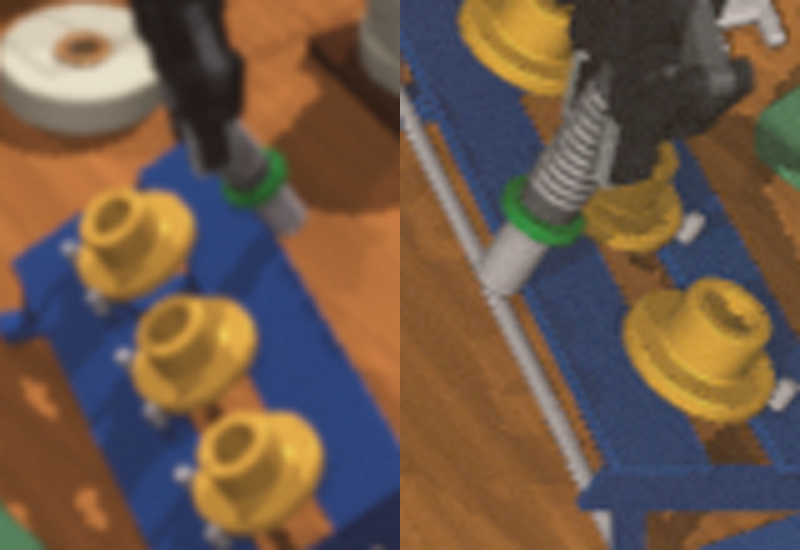

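View pics/w7z.png

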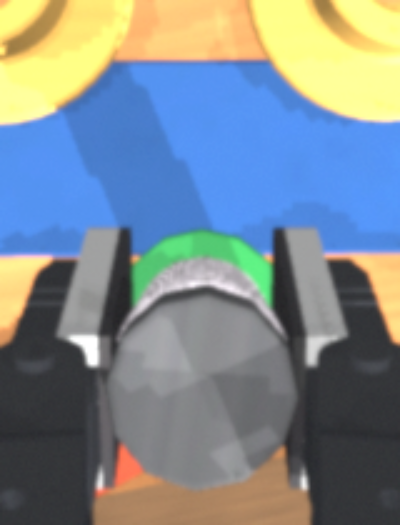

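Run:
```python
from gfit2 import *
d=np.load('pics/st7.npz');R,T=d['R'],d['T']
nr=np.array([-.491,.096,.866]); nr/=np.linalg.norm(nr)
W=[('w7',(240+202*.4,200+390*.4),75,1)]; rim=[('w7',200+230*.4,6,17)]
S=[('s7',(281+255/5,182+178/5),3,1),('s7',(281+291/5,182+225/5),-36,1),('c7',(284+143/5,207+211/5),3,1),('c7',(284+101/5,207+280/5),-36,1)]
for o_,r_ in ((W+S,rim),(S,[])):
    x,o,n,f=fit(R,T,o_,r_); print(x.round(3),o.round(1),n.round(3),np.degrees(np.arccos(n[2])).round(1),np.arccos(n@nr).round(3),f.round(1))
```

```text
[ 0.378 -2.514 51.782] [623.6  29.4 137.7] [-0.514  0.089  0.853] 31.4 0.027 [ 2.9  0.1 -0.5 -0.  -0.1 -0.3 -0.4 -0.5 -1.6  0.  -0.6]
[ 0.327 -4.95  51.14 ] [623.4  29.4 137.4] [-0.471  0.08   0.879] 28.5 0.028 [-0.5  0.1 -0.8  0.2 -0.4 -0.4 -0.7  0.1]
```

Request:
{"fn": "jog_arm", "kwargs": {
  "rows": [
    [[0.4, -0.1, 0.8], 0, 1.5],
    [[0.2, 0, 2], 0, 1.5],
    [[-1, 1, 1.5], 0, 1.5],
    [[-2.6, 1.6, 0.5], 0, 1.5],
    [[-2.6, 1.6, 0], 0, 1.5],
    [[-1.6, 1.2, 0], 0, 1.5],
    [[0, 0, 0], 0, 1.5]
  ]
}}

```text
time_s: 11.82
position: [518.3, 90.5, 212.9]
eef_rot: [[-0.967, 0.194, 0.163], [0.194, 0.981, -0.018], [-0.163, 0.015, -0.986]]
force: [0.2, -0.2, -2.8]
width: 22.5
```

Request:
{"fn": "jog_arm", "kwargs": {
  "rows": [
    [[-0.2, 0.2, -1.6], 0, 1.5],
    [[0, 0.1, -1], 0, 1.5],
    [[0, 0, 0], 0, 1.5]
  ]
}}

```text
time_s: 12.2
position: [516.9, 93.2, 184.5]
eef_rot: [[-0.967, 0.195, 0.163], [0.194, 0.981, -0.018], [-0.163, 0.014, -0.987]]
force: [0.0, -0.3, -2.6]
width: 22.7
```

```bash
python3 look.py 8
```

```text
[517.8, 93.3, 186.1] [[-0.9668, 0.1948, 0.1652], [0.1945, 0.9807, -0.0179], [-0.1655, 0.0148, -0.9861]] [ 0.2 -0.3 -2.3]
s8 off 240 171 scale5
c8 off 338 201 scale5
```

View pics/z8.png

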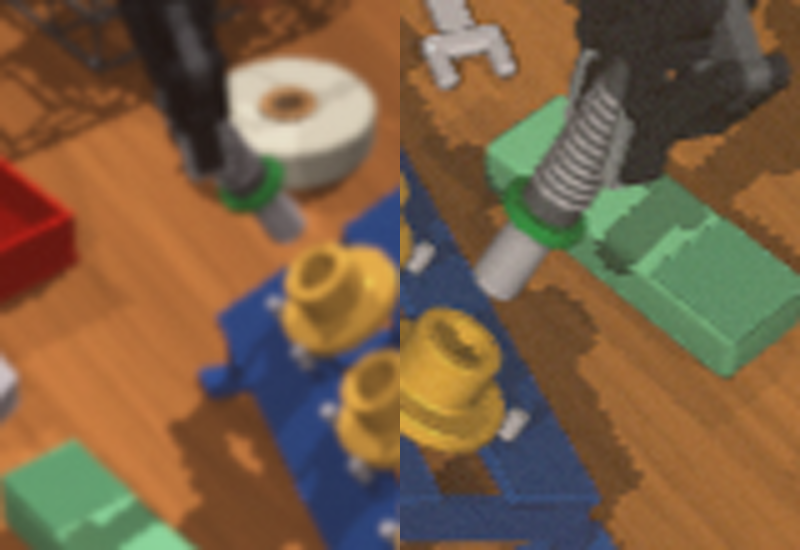

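View pics/w8z.png

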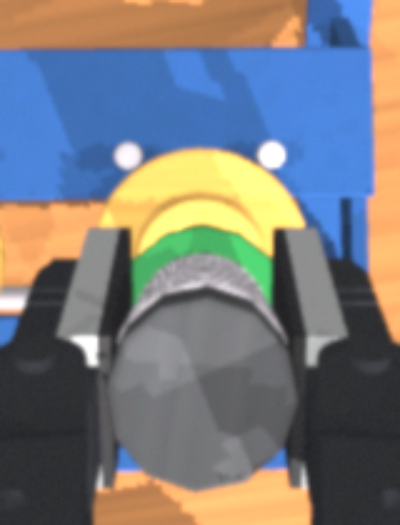

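```bash
cat > rel.py <<'E'
from gfit2 import *
nr=np.array([-.491,.096,.866]); nr/=np.linalg.norm(nr)
XR=np.cross([.192,.981,0],nr); YR=np.array([.192,.981,0])
def rel(k,so,co,sc,st,sm,cc,ct,cm,wt,wr,m):
    d=np.load(f'pics/st{k}.npz');R,T=d['R'],d['T']
    q=lambda off,p:(off[0]+p[0]/5,off[1]+p[1]/5)
    S=[(f's{k}',q(so,sc),3,1),(f's{k}',q(so,st),-36,1),(f'c{k}',q(co,cc),3,1),(f'c{k}',q(co,ct),-36,1)]
    W=[(f'w{k}',(240+wt[0]*.4,200+wt[1]*.4),75,1)]; rim=[(f'w{k}',200+wr*.4,6,17)]
    mt=tri([(f's{k}',q(so,sm)),(f'c{k}',q(co,cm))]); print('mouth tri',mt.round(1)); m=np.array(m)
    tt=tri([(f's{k}',q(so,st)),(f'c{k}',q(co,ct))])
    v=tt-mt; print('tri tip-mouth tri: along %.1f latx %.1f laty %.1f'%(v@nr,v@XR,v@YR), tt.round(1))
    for o_,r_ in ((W+S,rim),(S,[])):
        x,o,n,f=fit(R,T,o_,r_); tip=o-36*n; v=tip-m
        print('fit',x.round(3),'T-o',(T-o).round(1),n.round(3),'deg',np.degrees(np.arccos(n[2])).round(1),'err',np.arccos(n@nr).round(3),'tip',tip.round(1)); 
        print('  along %.1f latx %.1f laty %.1f'%(v@nr,v@XR,v@YR), '| res',np.abs(f).max().round(1))
E
python3 -c "
from rel import *
print(XR)
rel(8,(240,171),(338,201),(251,185),(288,228),(320,271),(145,213),(97,283),(56,342),(202,390),230,(572.4,83.5,100.3))"
```

```text
[ 0.84943855 -0.16625097  0.50003975]
mouth tri [573.8  83.3 100.2]
tri tip-mouth tri: along 33.6 latx 1.6 laty 0.8 [558.8  87.1 130.1]
fit [ 0.378 -0.775 51.925] T-o [-24.1   4.4  25.6] [-0.51   0.088  0.856] deg 31.2 err 0.023 tip [560.3  85.7 129.7]
  along 31.6 latx 4.0 laty -0.1 | res 3.7
fit [ 0.333 -2.616 51.495] T-o [-23.7   4.3  26. ] [-0.472  0.081  0.878] deg 28.6 err 0.027 tip [558.5  86.1 128.4]
  along 31.4 latx 1.8 laty -0.1 | res 0.8
```

Request:
{"fn": "jog_arm", "kwargs": {
  "rows": [
    [[0.5, -0.1, -1], 0, 1.5],
    [[0.4, -0.1, -0.8], 0, 1.5],
    [[0.1, 0, -0.3], 0, 1.5],
    [[0, 0, 0], 0, 1.5]
  ]
}}

```text
time_s: 12.85
position: [529.5, 90.8, 164.0]
eef_rot: [[-0.966, 0.195, 0.166], [0.195, 0.981, -0.018], [-0.167, 0.015, -0.986]]
force: [0.2, -0.4, -1.9]
width: 22.6
```

```bash
python3 look.py 9
```

```text
[529.8, 90.9, 164.7] [[-0.9663, 0.1954, 0.1675], [0.1952, 0.9806, -0.0179], [-0.1677, 0.0154, -0.9857]] [ 0.4  0.9 -2.3]
s9 off 245 177 scale5
c9 off 332 210 scale5
```

View pics/z9.png

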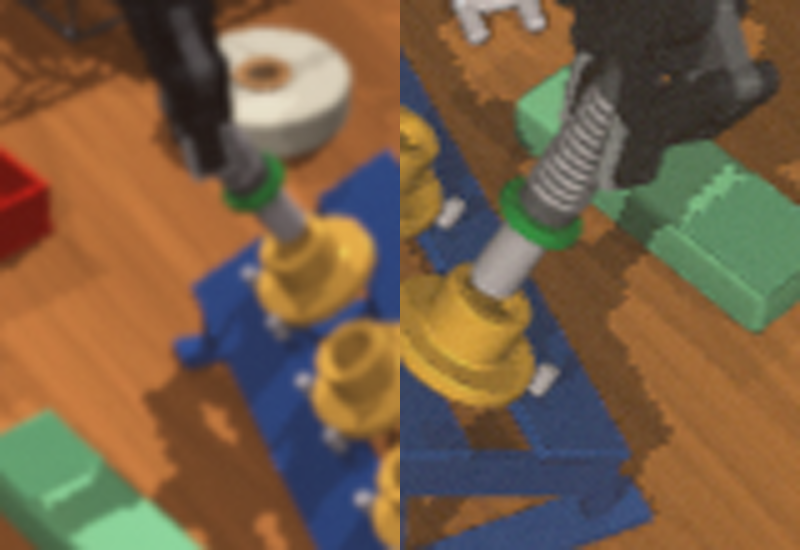

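```bash
python3 -c "
from rel import *
rel(9,(245,177),(332,210),(253,182),(291,233),(293,242),(141,215),(98,285),(94,296),(202,390),230,(572.4,83.5,100.3))"
```

```text
mouth tri [571.8  84.  100. ]
tri tip-mouth tri: along 5.9 latx 2.0 laty -0.2 [570.6  84.  106.1]
fit [ 0.373 -1.97  51.871] T-o [-25.1   4.6  25.4] [-0.509  0.088  0.857] deg 31.1 err 0.021 tip [573.2  83.1 108.4]
  along 6.6 latx 4.8 laty -0.2 | res 3.3
fit [ 0.285 -5.785 51.285] T-o [-24.6   4.5  26.4] [-0.433  0.072  0.899] deg 26.0 err 0.071 tip [569.9  83.8 105.9]
  along 6.1 latx 0.7 laty -0.2 | res 1.0
```

Request:
{"fn": "jog_arm", "kwargs": {
  "rows": [
    [[0.05, 0, -0.45], 0, 1.5],
    [[0.15, -0.04, -0.35], 0, 1.5],
    [[0, 0, 0], 0, 1.5]
  ]
}}

```text
time_s: 13.38
position: [531.7, 90.7, 156.7]
eef_rot: [[-0.966, 0.195, 0.168], [0.195, 0.981, -0.018], [-0.168, 0.016, -0.986]]
force: [-1.8, 0.5, -2.8]
width: 22.8
```

Request:
{"fn": "jog_arm", "kwargs": {
  "rows": [
    [[0.25, -0.05, -0.4], 0, 1.5],
    [[0.2, -0.04, -0.35], 0, 1.5],
    [[0, 0, 0], 0, 1.5]
  ]
}}

```text
time_s: 13.75
position: [535.6, 89.7, 148.0]
eef_rot: [[-0.967, 0.195, 0.166], [0.195, 0.981, -0.018], [-0.166, 0.015, -0.986]]
force: [-1.2, 0.3, -3.6]
width: 22.9
```

Request:
{"fn": "jog_arm", "kwargs": {
  "rows": [
    [[0.1, -0.02, -0.2], 0, 1.5],
    [[0.1, -0.02, -0.15], 0, 1.5],
    [[0, 0, 0], 0, 1.5]
  ]
}}

```text
time_s: 14.12
position: [536.9, 89.5, 146.2]
eef_rot: [[-0.967, 0.196, 0.163], [0.195, 0.981, -0.018], [-0.163, 0.015, -0.987]]
force: [-1.6, 0.4, -3.0]
width: 22.5
```

Request:
{"fn": "jog_arm", "kwargs": {
  "rows": [
    [[0.15, -0.03, -0.25], 0, 1.5],
    [[0.1, -0.02, -0.2], 0, 1.5],
    [[0, 0, 0], 0, 1.5]
  ]
}}

```text
time_s: 14.5
position: [537.2, 89.6, 146.6]
eef_rot: [[-0.968, 0.196, 0.157], [0.196, 0.98, -0.018], [-0.157, 0.014, -0.987]]
force: [-0.7, -0.2, -3.5]
width: 22.3
```

```bash
python3 look.py 10
```

```text
[537.2, 89.7, 146.3] [[-0.9679, 0.1966, 0.1565], [0.1963, 0.9804, -0.0174], [-0.1569, 0.0139, -0.9875]] [-4.8  0.6  4.4]
s10 off 248 183 scale5
c10 off 327 218 scale5
```

View pics/z10.png

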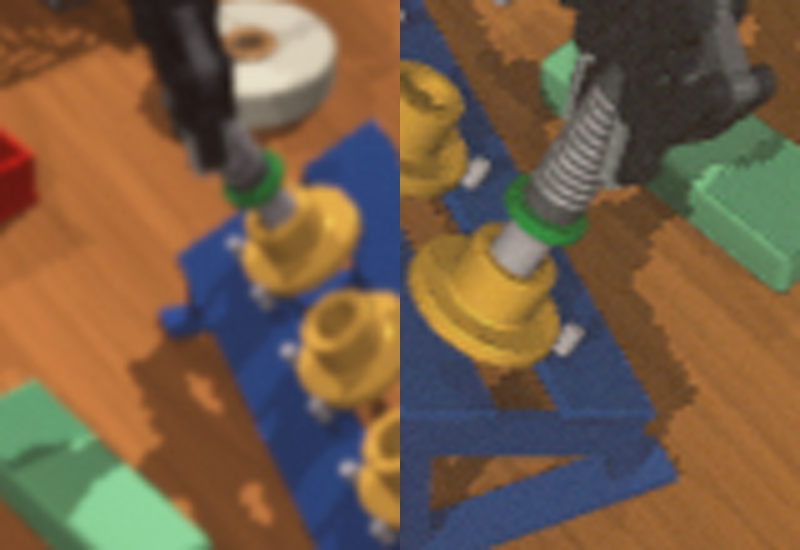

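```bash
cat > chk.py <<'E'
from h import *
nr=np.array([-.491,.096,.866]); nr/=np.linalg.norm(nr)
def chk(k,so,co,m,hs=(0,22)):
    m=np.array(m)
    for h in hs:
        P=m+(h+3)*nr; print('gap',h,'side',((proj(f's{k}',P)[0]-so)*5).round(0),'scene',((proj(f'c{k}',P)[0]-co)*5).round(0))
    print('mouth',((proj(f's{k}',m)[0]-so)*5).round(0),((proj(f'c{k}',m)[0]-co)*5).round(0))
def ang(k,so,co,sc,cc,m,sg=52):
    d=np.load(f'pics/st{k}.npz');R,T=d['R'],d['T']
    C=tri([(f's{k}',(so[0]+sc[0]/5,so[1]+sc[1]/5)),(f'c{k}',(co[0]+cc[0]/5,co[1]+cc[1]/5))]); print('collar',C.round(1),'rel along',((C-m)@nr).round(1)-3,'lat',((C-m)@np.array([.849,-.166,.5])).round(1),((C-m)@np.array([.192,.981,0])).round(1))
    G=T-19*R[:,2]; print('G',G.round(1),'G-mouth deg',np.degrees(np.arctan2(np.hypot(*(G-m)[:2]),(G-m)[2])).round(1),'lat',((G-m)@np.array([.849,-.166,.5])).round(1))
E
python3 -c "
from chk import *
chk(10,(248,183),(327,218),(572.4,83.5,100.3),(0,18,22,26))
ang(10,(248,183),(327,218),(254,180),(147,208),np.array((572.4,83.5,100.3)))"
```

```text
gap 0 side [273. 208.] scene [116. 250.]
gap 18 side [255. 186.] scene [140. 218.]
gap 22 side [251. 182.] scene [145. 211.]
gap 26 side [247. 177.] scene [150. 204.]
mouth [276. 211.] [112. 256.]
collar [560.3  85.4 123.3] rel along 23.0 lat 0.9 -0.4
G [534.3  90.  165. ] G-mouth deg 30.9 lat -1.1
```

View pics/w10z.png

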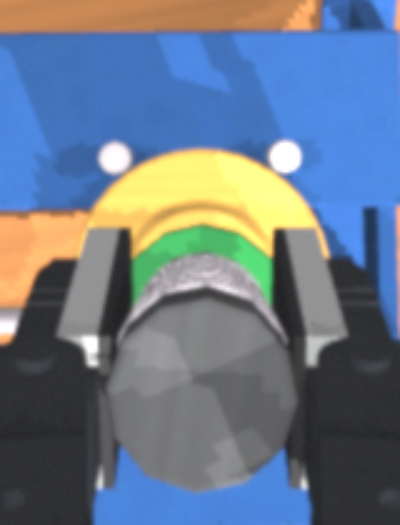

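Request:
{"fn": "jog_arm", "kwargs": {
  "rows": [
    [[0, 0, -0.05], 0, 1.5],
    [[-0.4, 0.08, 0.7], 0, 1.5],
    [[-0.7, 0.14, 1.25], 0, 1.5],
    [[-0.7, 0.14, 1.25], 0, 1.5],
    [[-0.4, 0.08, 0.7], 0, 1.5],
    [[0, 0, 0], 0, 1.5]
  ]
}}

```text
time_s: 15.4
position: [516.0, 94.5, 188.4]
eef_rot: [[-0.967, 0.196, 0.162], [0.196, 0.98, -0.017], [-0.163, 0.016, -0.987]]
force: [-0.5, -0.3, -3.1]
width: 22.4
```

Request:
{"fn": "jog_arm", "kwargs": {
  "rows": [
    [[-0.6, -2.8, 0], 0, 1.5],
    [[-0.6, -2.8, 0], 0, 1.5],
    [[-0.4, -1.6, 0], 0, 1.5],
    [[0, 0, 0], 0, 1.5]
  ]
}}

```text
time_s: 15.9
position: [499.8, 21.1, 188.4]
eef_rot: [[-0.967, 0.195, 0.164], [0.195, 0.981, -0.017], [-0.164, 0.016, -0.986]]
force: [-0.1, 0.5, -1.8]
width: 22.2
```

Request:
{"fn": "jog_arm", "kwargs": {
  "rows": [
    [[0, -1.5, -0.4], 0, 1.5],
    [[0.5, -0.2, -0.8], 0, 1.5],
    [[0.2, 0, -0.6], 0, 1.5],
    [[0, 0, 0], 0, 1.5]
  ]
}}

```text
time_s: 16.4
position: [507.6, 4.2, 168.4]
eef_rot: [[-0.967, 0.194, 0.163], [0.194, 0.981, -0.016], [-0.163, 0.016, -0.986]]
force: [1.8, 1.1, -1.4]
width: 22.6
```

```bash
python3 look.py 11
```

```text
[508.0, 4.1, 169.4] [[-0.9671, 0.1936, 0.1651], [0.1936, 0.981, -0.0161], [-0.165, 0.0164, -0.9861]] [-0.4 -0.2 -2.2]
s11 off 254 198 scale5
c11 off 314 175 scale5
```

View pics/z11.png

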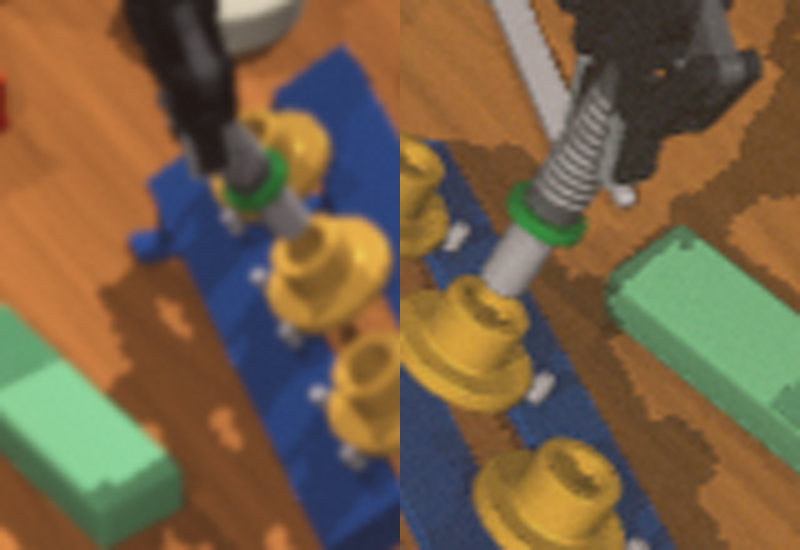

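View pics/w11z.png

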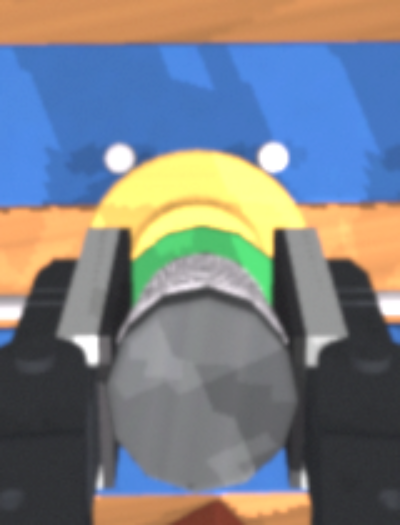

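Request:
{"fn": "jog_arm", "kwargs": {
  "rows": [
    [[0.2, -0.1, -0.6], 0, 1.5],
    [[0.3, -0.06, -0.6], 0, 1.5],
    [[0.25, -0.05, -0.5], 0, 1.5],
    [[0, 0, 0], 0, 1.5]
  ]
}}

```text
time_s: 17.05
position: [515.8, 2.2, 151.4]
eef_rot: [[-0.967, 0.193, 0.165], [0.193, 0.981, -0.016], [-0.165, 0.016, -0.986]]
force: [0.2, -0.6, -2.6]
width: 22.4
```

Request:
{"fn": "jog_arm", "kwargs": {
  "rows": [
    [[0.25, -0.05, -0.4], 0, 1.5],
    [[0.25, -0.05, -0.4], 0, 1.5],
    [[0.2, -0.04, -0.35], 0, 1.5]
  ]
}}

```text
time_s: 17.42
position: [523.2, 0.6, 139.3]
eef_rot: [[-0.967, 0.193, 0.165], [0.193, 0.981, -0.016], [-0.165, 0.016, -0.986]]
force: [-0.5, -0.3, -2.6]
width: 22.7
```

Request:
{"fn": "jog_arm", "kwargs": {
  "rows": [
    [[0.25, -0.05, -0.4], 0, 1.5],
    [[0.2, -0.04, -0.35], 0, 1.5],
    [[0.1, -0.02, -0.2], 0, 1.5],
    [[0, 0, 0], 0, 1.5]
  ]
}}

```text
time_s: 17.92
position: [529.2, -0.5, 128.7]
eef_rot: [[-0.967, 0.193, 0.164], [0.193, 0.981, -0.016], [-0.164, 0.016, -0.986]]
force: [-0.1, -0.5, -2.6]
width: 22.6
```

```bash
python3 look.py 12;  python3 -c "
from chk import *
d=np.load('pics/st12.npz'); so=(0,0)
"
```

```text
[529.1, -0.4, 128.9] [[-0.9673, 0.193, 0.1646], [0.193, 0.9811, -0.016], [-0.1646, 0.0163, -0.9862]] [ 0.4  0.2 -2.4]
s12 off 264 210 scale5
c12 off 303 192 scale5
```

View pics/z12.png

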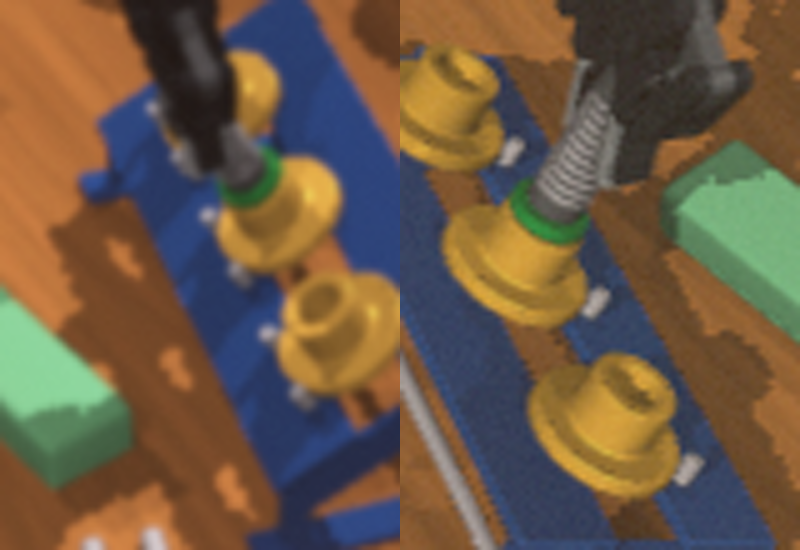

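Request:
{"fn": "jog_arm", "kwargs": {
  "rows": [
    [[0.05, -0.01, -0.1], 0, 1.5],
    [[0, 0, 0], 0, 1.5]
  ]
}}

```text
time_s: 18.32
position: [529.6, -0.6, 128.0]
eef_rot: [[-0.967, 0.193, 0.165], [0.193, 0.981, -0.016], [-0.165, 0.016, -0.986]]
force: [0.1, -0.3, -3.5]
width: 22.5
```

Request:
{"fn": "jog_arm", "kwargs": {
  "rows": [
    [[-0.4, 0.08, 0.7], 0, 1.5],
    [[-0.7, 0.14, 1.24], 0, 1.5],
    [[-0.7, 0.14, 1.24], 0, 1.5],
    [[-0.7, 0.14, 1.24], 0, 1.5],
    [[-0.7, 0.14, 1.24], 0, 1.5],
    [[0, 0, 0], 0, 1.5]
  ]
}}

```text
time_s: 19.08
position: [496.5, 6.4, 190.8]
eef_rot: [[-0.966, 0.193, 0.17], [0.193, 0.981, -0.016], [-0.17, 0.017, -0.985]]
force: [-0.6, 0.3, -1.4]
width: 22.8
```

Request:
{"fn": "jog_arm", "kwargs": {
  "rows": [
    [[-0.5, -2.8, 0], 0, 1.5],
    [[-0.6, -3, 0], 0, 1.5],
    [[-0.5, -2.6, 0], 0, 1.5],
    [[0, -0.6, 0], 0, 1.5],
    [[0.4, -0.05, -0.8], 0, 1.5],
    [[0.4, -0.05, -0.8], 0, 1.5],
    [[0.1, 0, -0.3], 0, 1.5],
    [[0, 0, 0], 0, 1.5]
  ]
}}

```text
time_s: 20.08
position: [489.5, -84.3, 169.3]
eef_rot: [[-0.967, 0.189, 0.169], [0.19, 0.982, -0.014], [-0.169, 0.018, -0.986]]
force: [0.6, 0.4, -2.7]
width: 22.7
```

```bash
python3 look.py 13
```

```text
[489.7, -84.7, 170.1] [[-0.967, 0.1895, 0.1703], [0.1898, 0.9817, -0.0146], [-0.17, 0.0182, -0.9853]] [ 0.5 -0.1 -2.4]
s13 off 266 222 scale5
c13 off 296 145 scale5
```

View pics/z13.png

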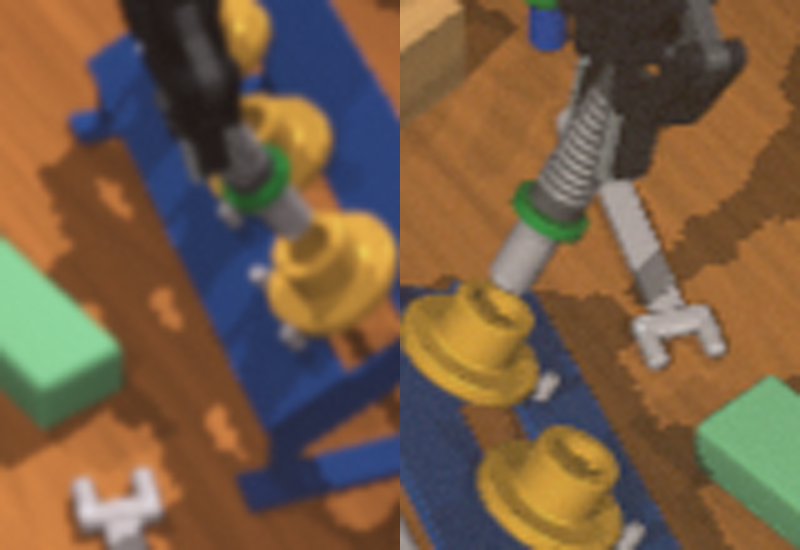

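View pics/w13z.png

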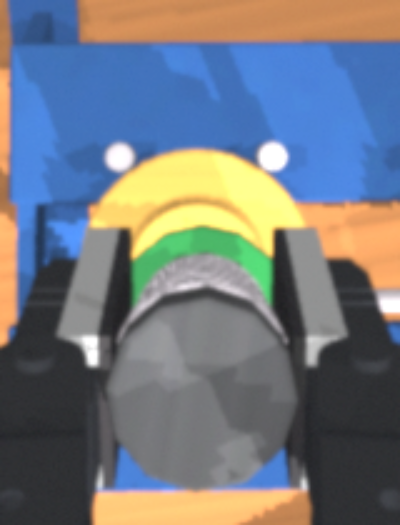

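Request:
{"fn": "jog_arm", "kwargs": {
  "rows": [
    [[0.2, -0.1, -0.6], 0, 1.5],
    [[0.3, -0.06, -0.6], 0, 1.5],
    [[0.3, -0.05, -0.5], 0, 1.5],
    [[0, 0, 0], 0, 1.5]
  ]
}}

```text
time_s: 20.72
position: [498.0, -86.9, 152.1]
eef_rot: [[-0.967, 0.19, 0.17], [0.19, 0.982, -0.015], [-0.17, 0.018, -0.985]]
force: [-0.3, 1.1, -2.2]
width: 22.7
```

Request:
{"fn": "jog_arm", "kwargs": {
  "rows": [
    [[0.25, -0.04, -0.4], 0, 1.5],
    [[0.25, -0.04, -0.4], 0, 1.5],
    [[0.2, -0.04, -0.35], 0, 1.5]
  ]
}}

```text
time_s: 21.1
position: [505.2, -88.1, 139.9]
eef_rot: [[-0.967, 0.19, 0.17], [0.19, 0.982, -0.015], [-0.169, 0.018, -0.985]]
force: [-0.2, -0.5, -2.3]
width: 22.6
```

Request:
{"fn": "jog_arm", "kwargs": {
  "rows": [
    [[0.25, -0.04, -0.4], 0, 1.5],
    [[0.2, -0.03, -0.38], 0, 1.5],
    [[0.15, -0.02, -0.3], 0, 1.5],
    [[0.03, 0, -0.05], 0, 1.5],
    [[0, 0, 0], 0, 1.5]
  ]
}}

```text
time_s: 21.72
position: [512.3, -89.2, 127.5]
eef_rot: [[-0.967, 0.19, 0.17], [0.19, 0.982, -0.015], [-0.169, 0.018, -0.985]]
force: [-1.0, -0.0, -1.4]
width: 22.7
```

```bash
python3 look.py 14
```

```text
[512.3, -89.2, 127.6] [[-0.9671, 0.1896, 0.1698], [0.1899, 0.9817, -0.0146], [-0.1694, 0.0181, -0.9854]] [-1.   0.9 -3.3]
s14 off 276 234 scale5
c14 off 285 163 scale5
```

View pics/z14.png

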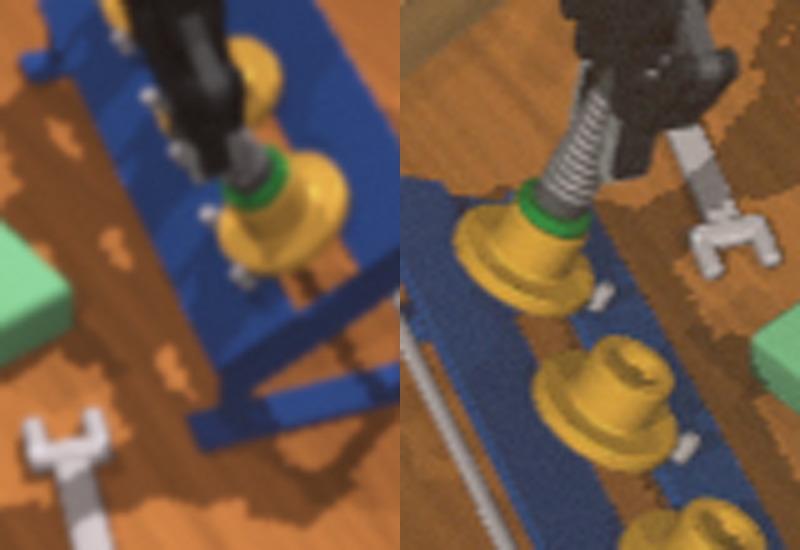

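Request:
{"fn": "jog_arm", "kwargs": {
  "rows": [
    [[-0.4, 0.08, 0.7], 0, 1.5],
    [[-0.7, 0.14, 1.24], 0, 1.5],
    [[-0.7, 0.14, 1.24], 0, 1.5],
    [[-0.7, 0.14, 1.24], 0, 1.5],
    [[-0.7, 0.14, 1.24], 0, 1.5],
    [[-0.4, -1.5, 0.5], 0, 1.5],
    [[-1, -4, 0], 0, 1.5],
    [[-1.3, -5, -0.2], 0, 1.5],
    [[-1.3, -5, -0.2], 0, 1.5],
    [[-1.2, -4.8, -0.2], 0, 1.5]
  ]
}}

```text
time_s: 23.12
position: [426.1, -287.8, 194.9]
eef_rot: [[-0.967, 0.181, 0.181], [0.181, 0.983, -0.018], [-0.182, 0.015, -0.983]]
force: [0.3, 0.0, -2.3]
width: 22.7
```

Request:
{"fn": "jog_arm", "kwargs": {
  "rows": [
    [[-0.4, -2.4, -2], -0.01, 1.5],
    [[-0.2, -0.4, -1.5], 0, 1.5],
    [[0, 0, -0.8], 0, 1.5],
    [[0, 0, 0], 0, 1.5]
  ]
}}

```text
time_s: 23.62
position: [419.1, -319.3, 153.4]
eef_rot: [[-0.963, 0.195, 0.184], [0.194, 0.981, -0.023], [-0.185, 0.013, -0.983]]
force: [0.4, 0.7, -1.8]
width: 22.5
```

```bash
python3 look.py 15
```

```text
[420.0, -320.1, 154.6] [[-0.9631, 0.1949, 0.1857], [0.1936, 0.9807, -0.0254], [-0.1871, 0.0115, -0.9823]] [ 0.2  0.6 -2.7]
s15 off 295 309 scale5
c15 off 263 80 scale5
```

View pics/z15.png

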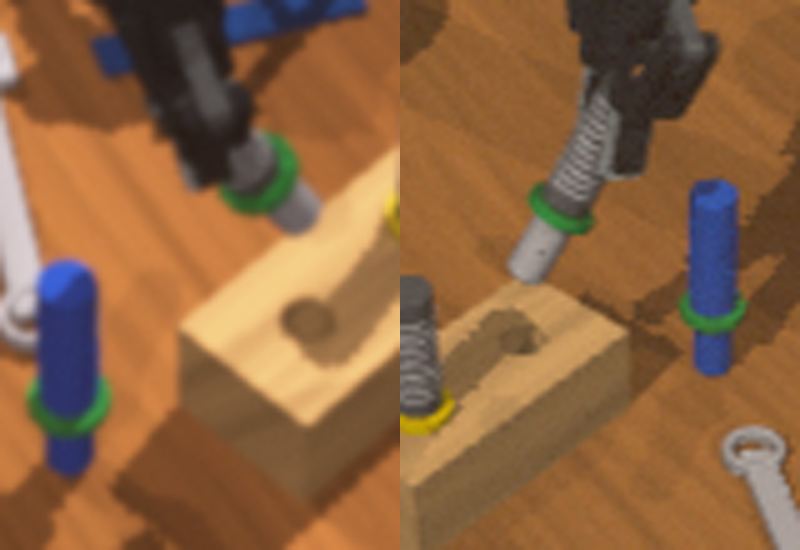

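View pics/w15z.png

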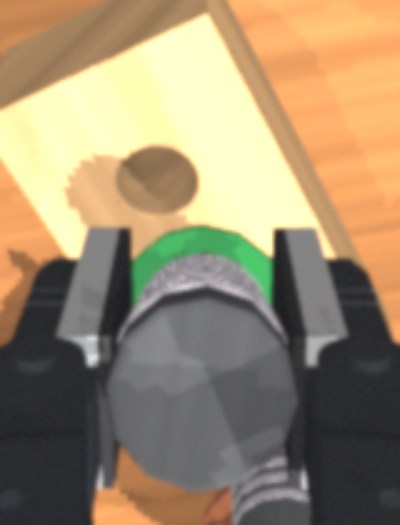

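```bash
python3 -c "
from h import *
print(onz('w15',(303.2,272),50),onz('s15',(356.6,372.6),50),onz('c15',(287.2,147.4),50))
print('tip tri',tri([('s15',(295+301/5,309+218/5)),('c15',(263+131/5,80+266/5))]))
d=np.load('pics/st15.npz');print(d['T']-[-43,7.6,57])
"
```

```text
[ 459.71061604 -339.20798409   50.        ] [ 461.09470337 -338.57515388   50.        ] [ 460.08194474 -338.56959278   50.        ]
tip tri [ 460.03201317 -328.36163434  101.16117421]
[ 463.03509307 -327.7321056    97.63959259]
```

Request:
{"fn": "jog_arm", "kwargs": {
  "rows": [
    [[-0.1, -1, -1], 0, 1.5],
    [[0, -0.05, -1.2], 0, 1.5],
    [[0, 0, -1.2], 0, 1.5],
    [[0, 0, 0], 0, 1.5]
  ]
}}

```text
time_s: 24.28
position: [419.6, -330.7, 118.8]
eef_rot: [[-0.963, 0.193, 0.186], [0.192, 0.981, -0.026], [-0.188, 0.011, -0.982]]
force: [0.5, -0.2, -2.1]
width: 22.2
```

```bash
python3 look.py 16
```

```text
[420.7, -331.8, 120.6] [[-0.9628, 0.1933, 0.1888], [0.1914, 0.9811, -0.0283], [-0.1907, 0.0089, -0.9816]] [ 1.4 -0.1 -2.8]
s16 off 298 325 scale5
c16 off 261 90 scale5
```

View pics/z16.png

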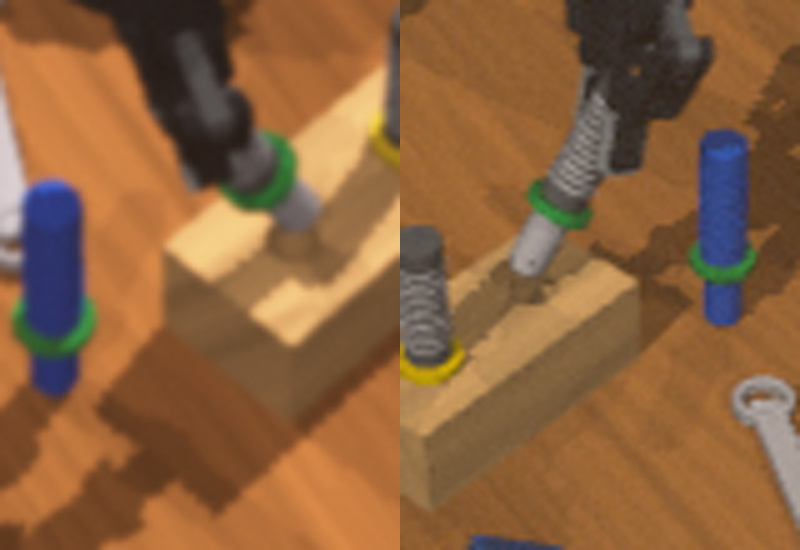

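Request:
{"fn": "jog_arm", "kwargs": {
  "rows": [
    [[-0.25, 0.05, -0.7], 0, 1.5],
    [[0, 0, -0.7], 0, 1.5],
    [[0, 0, -0.4], 0, 1.5],
    [[0, 0, 0], 0, 1.5]
  ]
}}

```text
time_s: 24.92
position: [418.4, -331.6, 102.2]
eef_rot: [[-0.963, 0.193, 0.19], [0.191, 0.981, -0.029], [-0.192, 0.008, -0.981]]
force: [-0.7, 0.1, -2.1]
width: 22.9
```

```bash
python3 look.py 17
```

```text
[418.8, -332.1, 102.8] [[-0.9624, 0.1932, 0.1908], [0.191, 0.9811, -0.0304], [-0.193, 0.0072, -0.9812]] [ 0.3  0.4 -1.7]
s17 off 297 331 scale5
c17 off 262 95 scale5
```

View pics/z17.png

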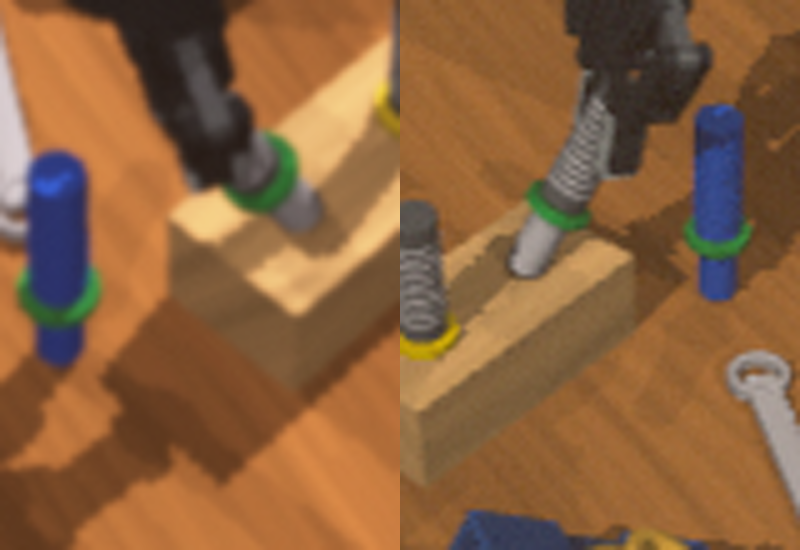

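Request:
{"fn": "jog_arm", "kwargs": {
  "rows": [
    [[0, 0, -0.3], 0, 1.5],
    [[0.6, -0.12, 0.2], 0, 1.5],
    [[0.6, -0.12, 0.25], 0, 1.5],
    [[0.6, -0.12, 0.2], 0, 1.5]
  ]
}}

```text
time_s: 25.58
position: [426.0, -332.6, 103.0]
eef_rot: [[-0.969, 0.185, 0.165], [0.184, 0.983, -0.021], [-0.166, 0.01, -0.986]]
force: [-16.4, -1.2, 7.0]
width: 22.6
```

Request:
{"fn": "jog_arm", "kwargs": {
  "rows": [
    [[0.6, -0.12, 0.3], 0, 1.5],
    [[0.7, -0.14, 0.3], 0, 1.5],
    [[0.7, -0.14, 0.3], 0, 1.5]
  ]
}}

```text
time_s: 25.95
position: [434.2, -334.3, 108.0]
eef_rot: [[-0.974, 0.179, 0.138], [0.179, 0.984, -0.012], [-0.138, 0.013, -0.99]]
force: [-8.3, -2.5, -0.3]
width: 22.4
```

Request:
{"fn": "jog_arm", "kwargs": {
  "rows": [
    [[0.8, -0.16, 0.2], 0, 1.5],
    [[0.8, -0.16, 0.2], 0, 1.5],
    [[0.8, -0.16, 0.2], 0, 1.5],
    [[0.8, -0.16, 0.1], 0, 1.5]
  ]
}}

```text
time_s: 26.45
position: [453.4, -338.7, 114.1]
eef_rot: [[-0.98, 0.171, 0.106], [0.172, 0.985, -0.002], [-0.105, 0.016, -0.994]]
force: [-8.7, 0.2, 7.0]
width: 22.6
```

```bash
python3 look.py 18
```

```text
[454.3, -338.8, 114.3] [[-0.9794, 0.1708, 0.108], [0.1716, 0.9852, -0.0026], [-0.1068, 0.016, -0.9941]] [-6.9  0.8  4.6]
s18 off 314 322 scale5
c18 off 247 95 scale5
```

View pics/z18.png

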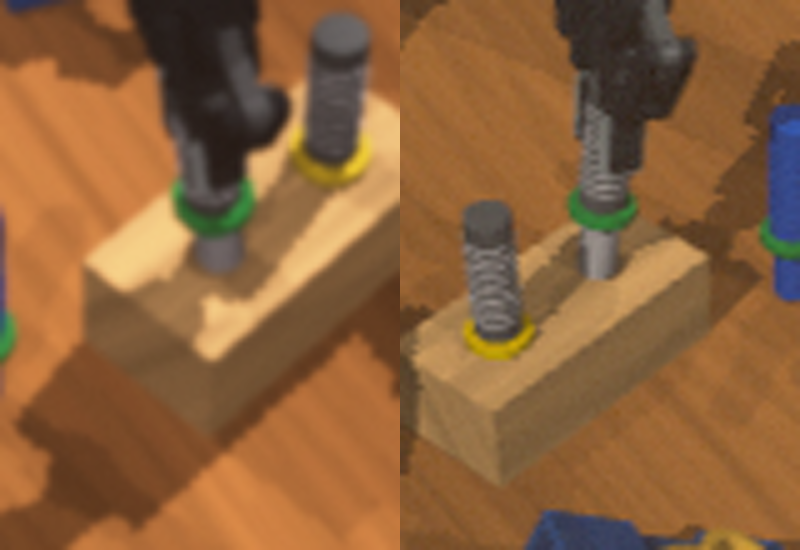

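Request:
{"fn": "jog_arm", "kwargs": {
  "rows": [
    [[0.7, -0.1, 0], 0, 1.5],
    [[0.7, -0.1, -0.2], 0, 1.5],
    [[0.3, 0, -0.5], 0, 1.5],
    [[0, 0, 0], 0, 1.5]
  ]
}}

```text
time_s: 27.1
position: [468.8, -342.0, 115.7]
eef_rot: [[-0.981, 0.167, 0.098], [0.168, 0.986, -0.001], [-0.097, 0.016, -0.995]]
force: [-2.8, 0.8, -2.4]
width: 22.6
```

```bash
python3 look.py 19
```

```text
[469.3, -342.1, 115.6] [[-0.9808, 0.1676, 0.0994], [0.1683, 0.9857, -0.0014], [-0.0982, 0.0154, -0.995]] [-3.6  2.9  7. ]
s19 off 322 320 scale5
c19 off 241 96 scale5
```

View pics/z19.png

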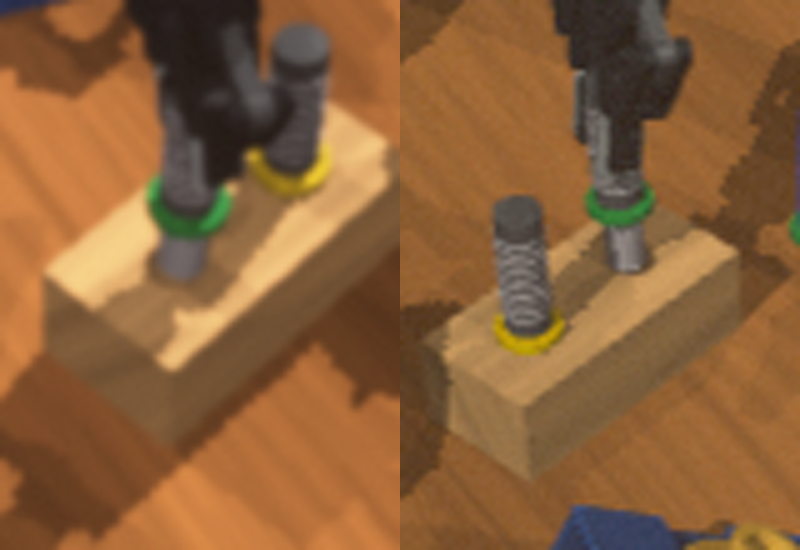

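View pics/w19z.png

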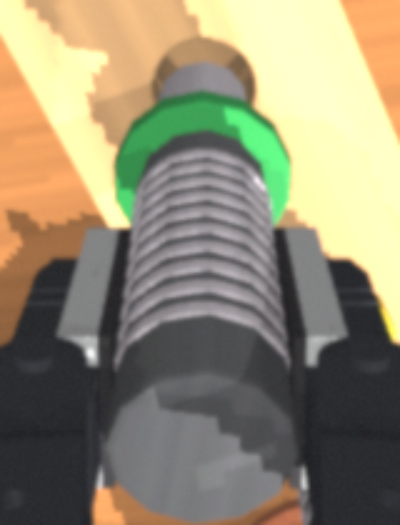

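Request:
{"fn": "jog_arm", "kwargs": {
  "rows": [
    [[-0.4, 0.15, 0], 0, 1.5],
    [[-0.1, 0, -0.5], 0, 1.5],
    [[0, 0, -0.5], 0, 1.5]
  ]
}}

```text
time_s: 27.62
position: [465.7, -341.4, 104.9]
eef_rot: [[-0.98, 0.168, 0.104], [0.169, 0.986, -0.004], [-0.103, 0.014, -0.995]]
force: [-0.6, 0.9, -2.8]
width: 22.8
```

Request:
{"fn": "jog_arm", "kwargs": {
  "rows": [
    [[-0.1, 0.1, -0.6], 0, 1.5],
    [[-0.05, 0.05, -0.6], 0, 1.5],
    [[0, 0, -0.4], 0, 1.5]
  ]
}}

```text
time_s: 28.0
position: [464.0, -339.6, 86.5]
eef_rot: [[-0.98, 0.169, 0.103], [0.169, 0.986, -0.003], [-0.102, 0.014, -0.995]]
force: [0.3, -0.8, -2.2]
width: 22.5
```

Request:
{"fn": "jog_arm", "kwargs": {
  "rows": [
    [[0, 0, -0.25], 0, 1.5],
    [[0, 0, -0.15], 0, 1.5],
    [[0, 0, 0], 0, 1.5]
  ]
}}

```text
time_s: 28.38
position: [464.0, -339.6, 81.9]
eef_rot: [[-0.98, 0.169, 0.103], [0.169, 0.986, -0.003], [-0.102, 0.014, -0.995]]
force: [0.1, 0.6, -2.0]
width: 22.9
```

```bash
python3 look.py 20
```

```text
[464.1, -339.6, 82.1] [[-0.9803, 0.1687, 0.103], [0.1693, 0.9856, -0.0033], [-0.102, 0.0142, -0.9947]] [ 0.4 -0.3 -1.8]
s20 off 318 331 scale5
c20 off 244 107 scale5
```

View pics/z20.png

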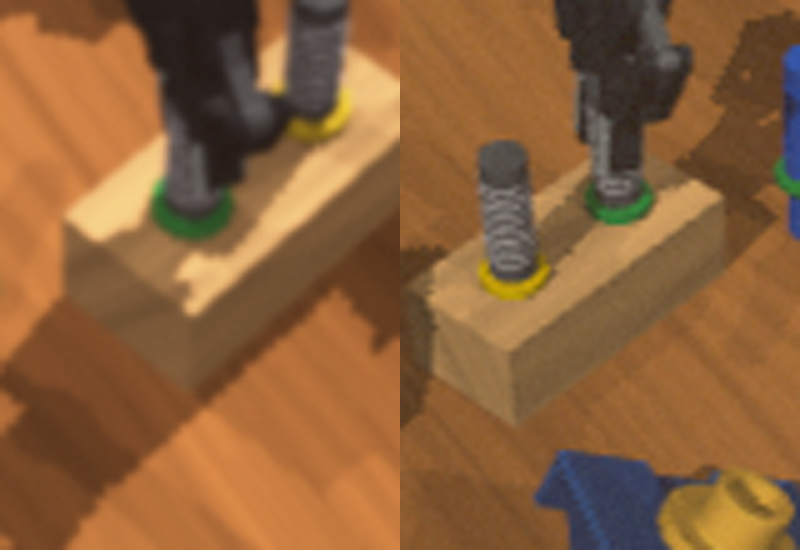

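View pics/w20z.png

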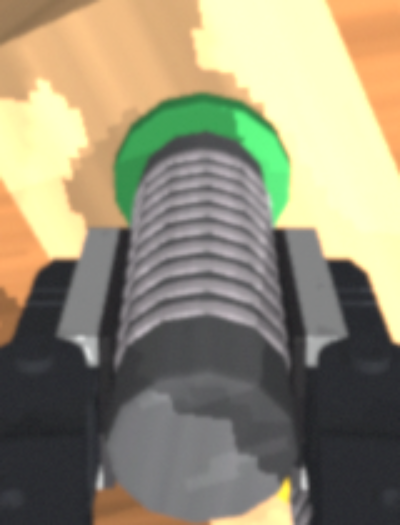

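Request:
{"fn": "jog_arm", "kwargs": {
  "rows": [
    [[0, 0, -0.2], 0, 1.5],
    [[0, 0, -0.15], 0, 1.5],
    [[0, 0, 0], 0, 1.5]
  ]
}}

```text
time_s: 28.9
position: [464.6, -340.0, 82.2]
eef_rot: [[-0.98, 0.168, 0.103], [0.169, 0.986, -0.003], [-0.102, 0.014, -0.995]]
force: [-0.4, 0.8, -1.8]
width: 22.7
```

Request:
{"fn": "jog_arm", "kwargs": {
  "rows": [
    [[0, 0, 0], 0, 4],
    [[0, 0, 0], 0, 6],
    [[0, 0, 0], 0, 6],
    [[-0.2, 0, 3], 0, 6],
    [[0, 0, 5], 0, 6],
    [[0, 0, 4], 0, 6]
  ]
}}

```text
time_s: 29.65
position: [460.6, -338.2, 201.0]
eef_rot: [[-0.981, 0.169, 0.098], [0.17, 0.985, 0.002], [-0.096, 0.018, -0.995]]
force: [-0.6, -0.4, -0.0]
width: 59.8
```

```bash
python3 look.py 21
```

```text
[462.1, -339.5, 202.6] [[-0.9804, 0.1685, 0.1023], [0.1692, 0.9856, -0.002], [-0.1011, 0.0153, -0.9948]] [ 0.1 -0.2 -0. ]
s21 off 320 290 scale5
c21 off 243 65 scale5
```

View pics/w21.png

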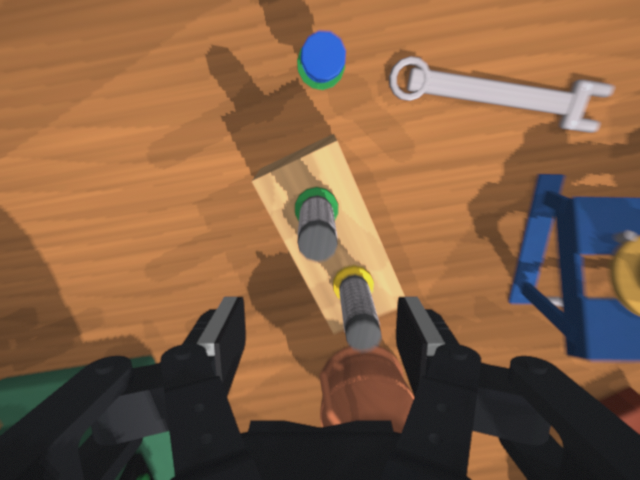

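Run:
```python
from h import *
a=cv2.resize(load('s21')[3][310:430,290:410],None,fx=3.3,fy=3.3,interpolation=cv2.INTER_CUBIC)
b=cv2.resize(load('c21')[3][100:220,235:355],None,fx=3.3,fy=3.3,interpolation=cv2.INTER_CUBIC)
cv2.imwrite('pics/b21.png',np.hstack([a,b]))
```

```text
(no output)
```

View pics/b21.png

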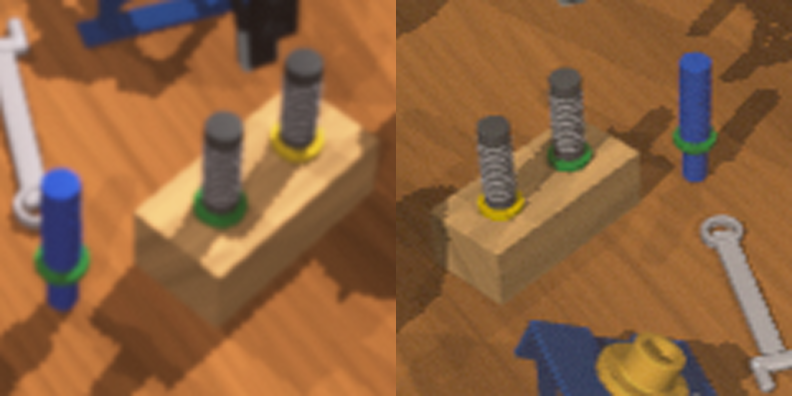

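Request:
{"fn": "jog_arm", "kwargs": {
  "rows": [
    [[1.2, 4.5, 0.3], -0.02, 6],
    [[1.5, 5.4, 0], 0, 6],
    [[1.5, 5.4, 0], 0, 6],
    [[1.5, 5.4, 0], 0, 6],
    [[1.5, 5.4, 0], 0, 6],
    [[1.5, 5.4, -0.5], 0, 6],
    [[1.5, 5.4, -0.5], 0, 6],
    [[1, 4, -0.5], 0, 6],
    [[0, 0, 0], 0, 6]
  ]
}}

```text
time_s: 30.92
position: [567.2, 82.9, 175.7]
eef_rot: [[-0.978, 0.193, 0.083], [0.193, 0.981, -0.001], [-0.082, 0.015, -0.997]]
force: [-0.9, -0.8, -0.7]
width: 59.8
```

Request:
{"fn": "jog_arm", "kwargs": {
  "rows": [
    [[0.5, 0, -2.5], 0, 6],
    [[0.2, 0, -1.8], 0, 6],
    [[0, 0, 0], 0, 6]
  ]
}}

```text
time_s: 31.3
position: [571.6, 81.2, 128.2]
eef_rot: [[-0.978, 0.192, 0.077], [0.193, 0.981, -0.003], [-0.076, 0.012, -0.997]]
force: [-0.1, -0.3, -0.4]
width: 60.0
```

```bash
python3 look.py 22
```

```text
[573.7, 81.6, 131.0] [[-0.9778, 0.1924, 0.0826], [0.1928, 0.9812, -0.0024], [-0.0815, 0.0136, -0.9966]] [ 0.3  0.3 -0.4]
s22 off 263 185 scale5
c22 off 308 228 scale5
```

View pics/w22.png

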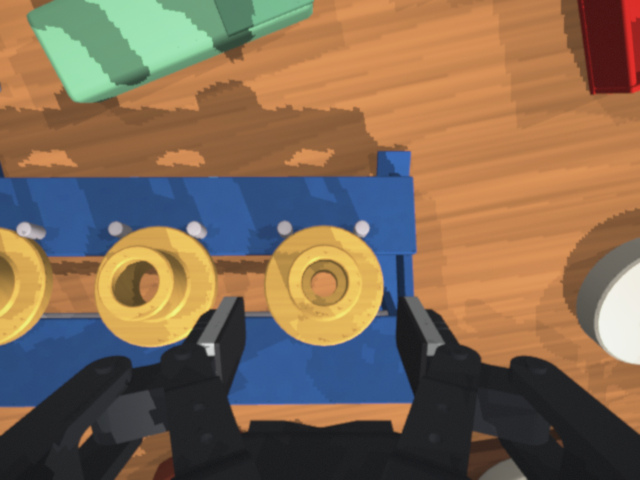

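Request:
{"fn": "jog_arm", "kwargs": {
  "rows": [
    [[0.1, 0.1, -1.6], 0, 6],
    [[0.1, 0.05, -1.4], 0, 6],
    [[0, 0, -0.7], 0, 6],
    [[0, 0, 0], 0, 6]
  ]
}}

```text
time_s: 31.95
position: [576.8, 82.7, 93.0]
eef_rot: [[-0.977, 0.193, 0.085], [0.194, 0.981, -0.002], [-0.084, 0.014, -0.996]]
force: [0.6, -0.7, 0.4]
width: 59.9
```

Request:
{"fn": "jog_arm", "kwargs": {
  "rows": [
    [[-0.1, 0, -0.5], 0, 5],
    [[0, 0, -0.3], 0, 4.5],
    [[0, 0, 0], 0, 4.2]
  ]
}}

```text
time_s: 32.33
position: [576.1, 82.9, 84.9]
eef_rot: [[-0.977, 0.193, 0.086], [0.193, 0.981, -0.002], [-0.085, 0.014, -0.996]]
force: [0.1, -0.0, -0.0]
width: 42.0
```

```bash
python3 look.py 23
```

```text
[576.4, 82.9, 85.3] [[-0.9774, 0.1928, 0.0868], [0.1934, 0.9811, -0.0021], [-0.0856, 0.0147, -0.9962]] [-0.1 -0.7  0. ]
s23 off 264 199 scale5
c23 off 307 244 scale5
```

View pics/z23.png

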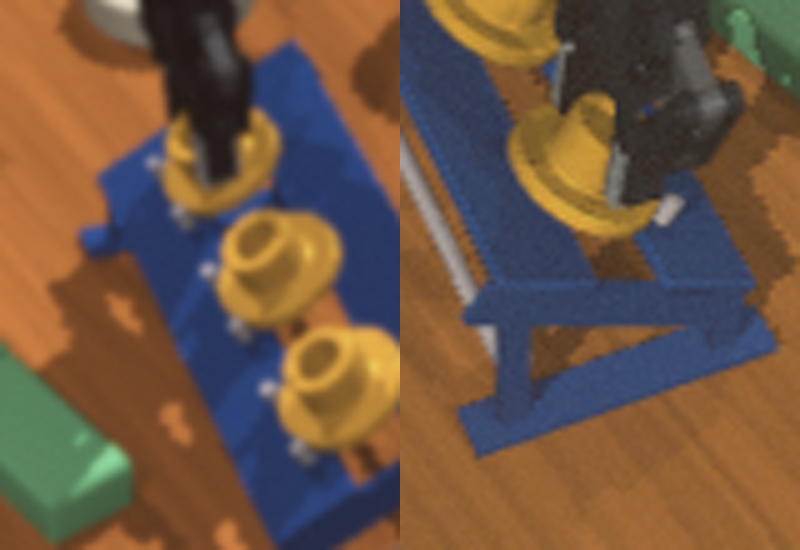

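View pics/w23.png

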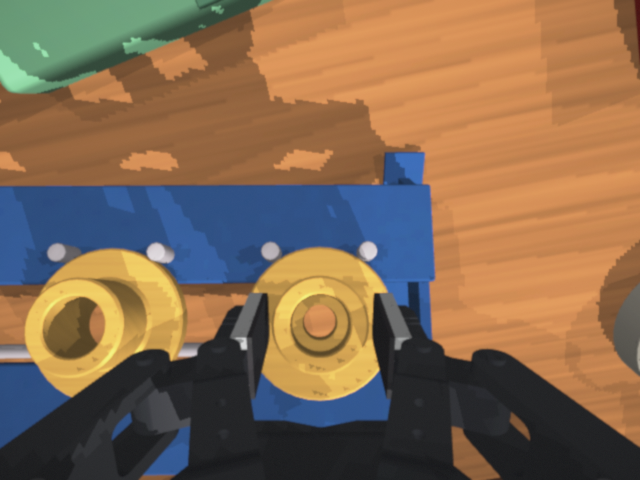

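Request:
{"fn": "jog_arm", "kwargs": {
  "rows": [
    [[0, 0, 0], 0, 3],
    [[0, 0, 0], 0, 2.5],
    [[0, 0, 0], 0, 2.5],
    [[0, 0, 0], 0, 2.5]
  ]
}}

```text
time_s: 32.98
position: [576.4, 82.8, 85.7]
eef_rot: [[-0.977, 0.193, 0.087], [0.193, 0.981, -0.002], [-0.086, 0.014, -0.996]]
force: [0.2, -0.1, 0.1]
width: 33.1
```

Request:
{"fn": "jog_arm", "kwargs": {
  "rows": [
    [[0, 0, 0.6], 0, 2.5],
    [[0, 0, 1], 0, 2.5],
    [[0, 0, 1.5], 0, 2.5],
    [[0, 0, 0], 0, 2.5]
  ]
}}

```text
time_s: 33.48
position: [575.4, 82.8, 117.9]
eef_rot: [[-0.978, 0.193, 0.085], [0.193, 0.981, -0.002], [-0.084, 0.014, -0.996]]
force: [0.8, 0.4, -2.2]
width: 33.3
```

```bash
python3 look.py 24
```

```text
[573.4, 82.6, 115.7] [[-0.9779, 0.193, 0.0803], [0.1934, 0.9811, -0.0026], [-0.0793, 0.013, -0.9968]] [-0.4  0.1 -3.6]
s24 off 263 190 scale5
c24 off 309 234 scale5
```

View pics/z24.png

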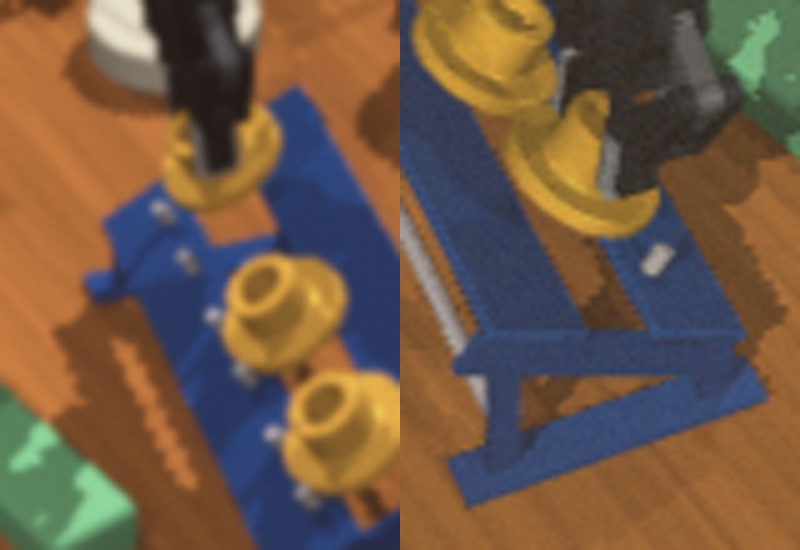

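View pics/w24.png

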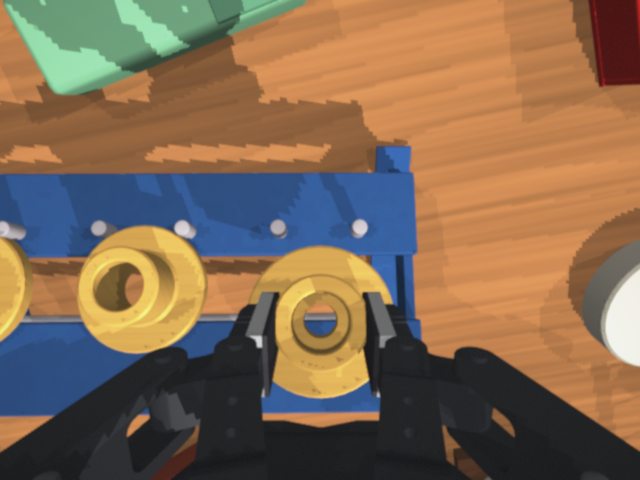

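Request:
{"fn": "jog_arm", "kwargs": {
  "rows": [
    [[0, 0, 2.5], 0, 2.5],
    [[-1, 1.5, 2.5], 0, 2.5],
    [[-2, 3, 1], 0, 2.5],
    [[-2.3, 3.7, 0], 0, 2.5],
    [[-2.3, 3.7, 0], 0, 2.5],
    [[-2.3, 3.7, 0], 0, 2.5],
    [[-2, 3, 0], 0, 2.5],
    [[0, 0, 0], 0, 2.5]
  ]
}}

```text
time_s: 34.62
position: [447.4, 272.3, 173.3]
eef_rot: [[-0.978, 0.196, 0.074], [0.197, 0.98, -0.003], [-0.073, 0.011, -0.997]]
force: [0.5, -1.3, -2.5]
width: 33.2
```

```bash
python3 look.py 25
```

```text
[449.4, 270.3, 173.6] [[-0.977, 0.1994, 0.0749], [0.1997, 0.9799, -0.004], [-0.0742, 0.0111, -0.9972]] [ 0.8  0.  -3.5]
s25 off 184 148 scale5
c25 off 433 254 scale5
```

View pics/w25.png

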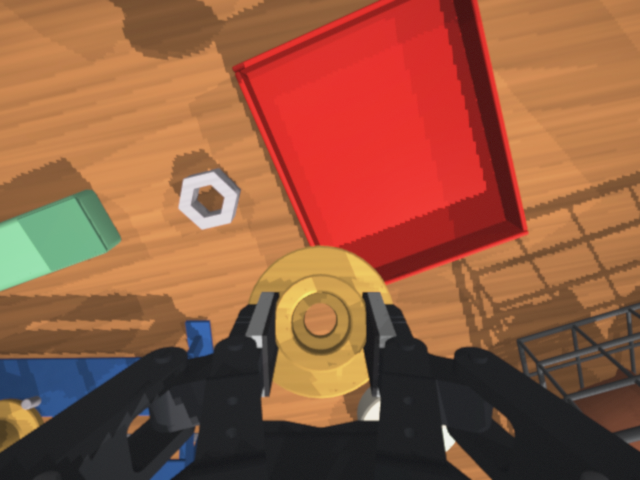

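View pics/s25.png

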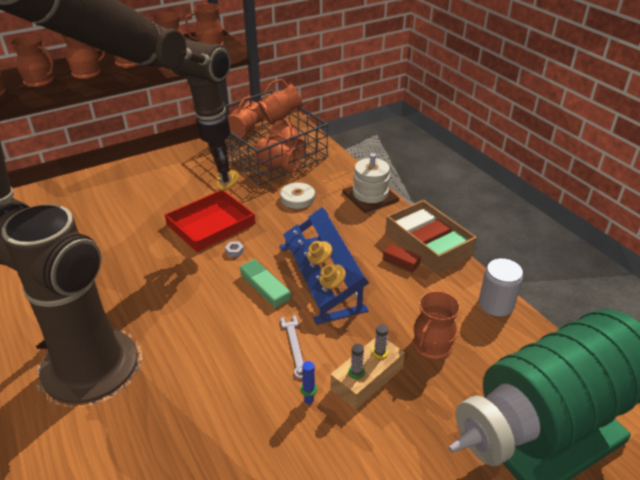

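View pics/c25.png

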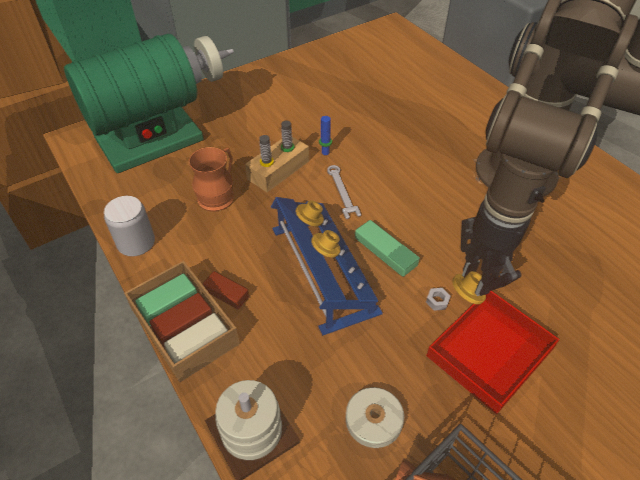

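Run:
```python
from h import *
for uv in [(234,67),(526,233),(472,-5)]: print('w',onz('w25',uv,35).round(1))
for f in ('s25','c25'):
    im=load(f)[3].astype(int); m=((im[...,2]>90)&(im[...,1]<40)&(im[...,0]<50)).astype(np.uint8)
    n,l,st,_=cv2.connectedComponentsWithStats(m); 
    k=1+np.argmax(st[1:,4]); c=max(cv2.findContours((l==k).astype(np.uint8),0,2)[0],key=cv2.contourArea)
    h=cv2.convexHull(c); ap=cv2.approxPolyDP(h,4,True).reshape(-1,2)
    print(f,ap.tolist()); print([onz(f,p,35)[:2].round(0).tolist() for p in ap])
```

```text
w [337.2 237.4  35. ]
w [492.2 424.2  35. ]
w [326.6 392.8  35. ]
s25 [[253, 214], [251, 225], [198, 251], [166, 218], [219, 191]]
[[518.0, 272.0], [493.0, 230.0], [330.0, 199.0], [306.0, 375.0], [481.0, 422.0]]
c25 [[490, 292], [557, 338], [496, 413], [427, 355], [431, 345]]
[[340.0, 245.0], [310.0, 390.0], [510.0, 432.0], [537.0, 283.0], [517.0, 272.0]]
```

Request:
{"fn": "jog_arm", "kwargs": {
  "rows": [
    [[-1.2, 2.2, 0], 0, 2.5],
    [[-1.3, 2.2, -2], 0, 2.5],
    [[-0.8, 1.5, -3], 0, 2.5],
    [[0, 0, -3], 0, 2.5],
    [[0, 0, -2.5], 0, 2.5],
    [[0, 0, -1], 0, 2.5],
    [[0, 0, 0], 0, 2.5]
  ]
}}

```text
time_s: 35.65
position: [423.4, 325.6, 56.9]
eef_rot: [[-0.974, 0.212, 0.081], [0.212, 0.977, -0.004], [-0.08, 0.013, -0.997]]
force: [-0.8, -0.5, -2.7]
width: 33.3
```

Request:
{"fn": "jog_arm", "kwargs": {
  "rows": [
    [[-0.4, 0.3, -0.9], 0, 2.5],
    [[0, 0, -0.7], 0, 2.5],
    [[0, 0, -0.4], 0, 2.5],
    [[0, 0, 0], 0, 2.5]
  ]
}}

```text
time_s: 36.15
position: [421.6, 329.8, 38.3]
eef_rot: [[-0.973, 0.212, 0.085], [0.213, 0.977, -0.001], [-0.083, 0.017, -0.996]]
force: [-0.1, -0.4, -2.4]
width: 32.9
```

```bash
python3 look.py 26
```

```text
[422.0, 330.0, 38.8] [[-0.9734, 0.2125, 0.0859], [0.2133, 0.977, -0.0002], [-0.084, 0.0181, -0.9963]] [ 0.4  0.7 -2.7]
s26 off 171 182 scale5
c26 off 451 312 scale5
```

View pics/z26.png

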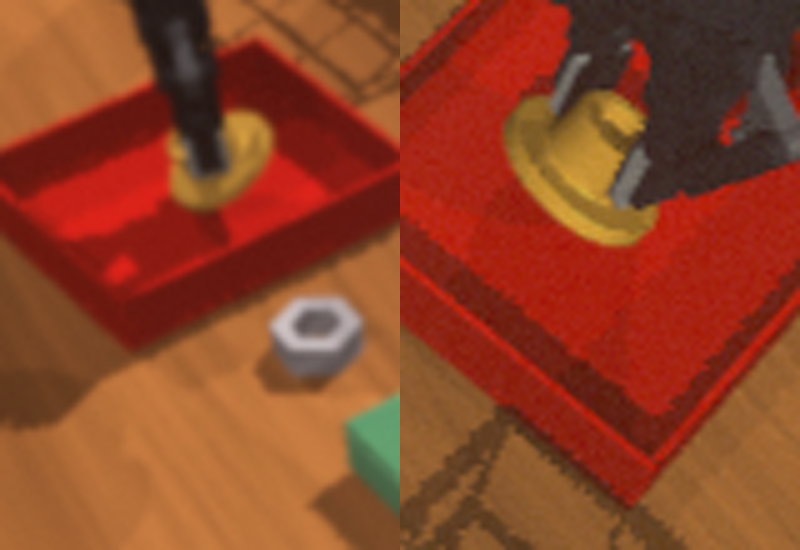

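View pics/w26.png

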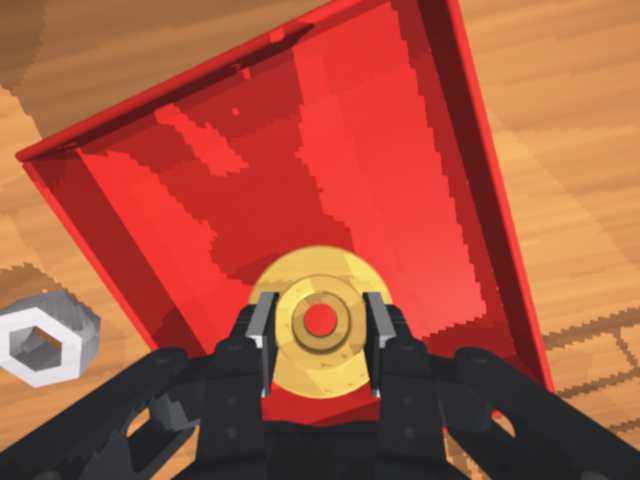

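Request:
{"fn": "jog_arm", "kwargs": {
  "rows": [
    [[0, 0, -0.4], 0, 2.5],
    [[0, 0, -0.4], 0, 2.5],
    [[0, 0, -0.3], 0, 2.5]
  ]
}}

```text
time_s: 36.67
position: [423.4, 330.6, 29.2]
eef_rot: [[-0.973, 0.212, 0.088], [0.212, 0.977, 0.0], [-0.086, 0.019, -0.996]]
force: [-2.1, -5.4, 18.4]
width: 32.9
```

Request:
{"fn": "jog_arm", "kwargs": {
  "rows": [
    [[0.4, -0.08, -0.25], 0, 2.5],
    [[0.4, -0.08, -0.25], 0, 2.5]
  ]
}}

```text
time_s: 36.92
position: [428.8, 329.2, 26.6]
eef_rot: [[-0.973, 0.214, 0.081], [0.215, 0.977, -0.002], [-0.079, 0.016, -0.997]]
force: [-7.1, -0.1, 10.8]
width: 33.3
```

Request:
{"fn": "jog_arm", "kwargs": {
  "rows": [
    [[0.4, -0.08, -0.35], 0, 2.5],
    [[0.4, -0.08, -0.35], 0, 2.5]
  ]
}}

```text
time_s: 37.17
position: [434.7, 328.0, 22.6]
eef_rot: [[-0.974, 0.216, 0.075], [0.217, 0.976, -0.003], [-0.074, 0.013, -0.997]]
force: [-7.4, -0.8, 11.4]
width: 33.3
```

```bash
python3 look.py 27
```

```text
[434.7, 327.9, 22.6] [[-0.9735, 0.2163, 0.0746], [0.2167, 0.9762, -0.0032], [-0.0735, 0.0131, -0.9972]] [-5.8 -1.3 12.9]
s27 off 177 186 scale5
c27 off 443 319 scale5
```

View pics/z27.png

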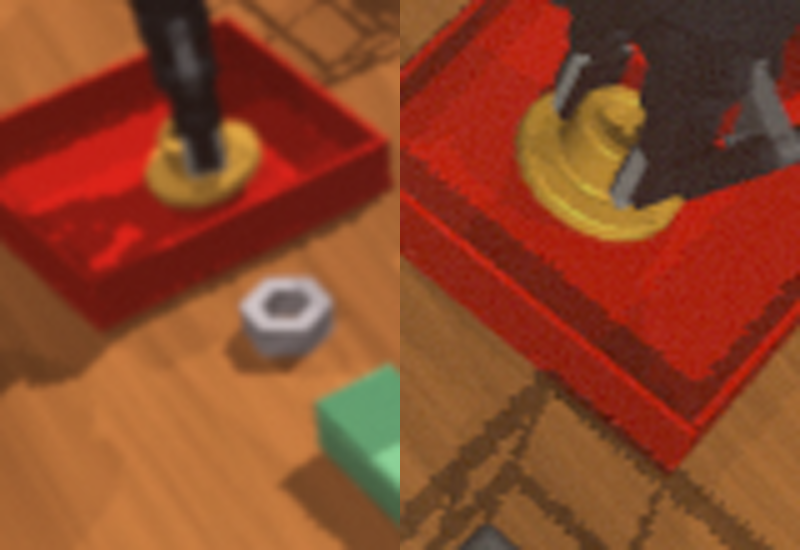

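Request:
{"fn": "jog_arm", "kwargs": {
  "rows": [
    [[0.3, -0.06, -0.3], 0, 2.5],
    [[0.25, -0.05, -0.3], 0, 2.5]
  ]
}}

```text
time_s: 37.58
position: [438.1, 327.2, 19.7]
eef_rot: [[-0.974, 0.218, 0.069], [0.218, 0.976, -0.005], [-0.068, 0.01, -0.998]]
force: [-5.3, -2.3, 12.3]
width: 33.1
```

Request:
{"fn": "jog_arm", "kwargs": {
  "rows": [
    [[0.25, -0.05, -0.35], 0, 2.5],
    [[0.2, -0.05, -0.35], 0, 2.5]
  ]
}}

```text
time_s: 37.83
position: [441.5, 326.5, 16.0]
eef_rot: [[-0.974, 0.218, 0.065], [0.218, 0.976, -0.006], [-0.064, 0.008, -0.998]]
force: [-6.3, -2.0, 13.8]
width: 33.1
```

```bash
python3 look.py 28
```

```text
[441.7, 326.4, 15.9] [[-0.9738, 0.218, 0.0649], [0.218, 0.9759, -0.0064], [-0.0647, 0.0079, -0.9979]] [-4.6 -2.2 10.7]
s28 off 179 187 scale5
c28 off 439 322 scale5
```

View pics/z28.png

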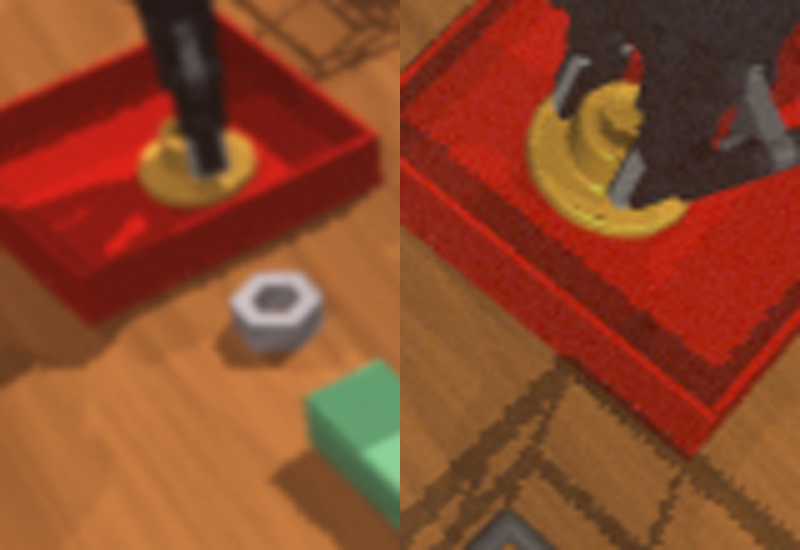

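Nearly flat now; a bit more down, then release.

Request:
{"fn": "jog_arm", "kwargs": {
  "rows": [
    [[0.1, -0.02, -0.25], 0, 2.5],
    [[0.05, 0, -0.2], 0, 2.5]
  ]
}}

```text
time_s: 38.22
position: [442.1, 326.3, 15.4]
eef_rot: [[-0.974, 0.22, 0.06], [0.219, 0.976, -0.008], [-0.06, 0.005, -0.998]]
force: [-6.1, -3.1, 15.2]
width: 32.9
```

Request:
{"fn": "jog_arm", "kwargs": {
  "rows": [
    [[0, 0, 0], 0, 3.5],
    [[0, 0, 0], 0, 3.7],
    [[0, 0, 0], 0, 4.5],
    [[0, 0, 0], 0, 5.5],
    [[0, 0, 0], 0, 5.5]
  ]
}}

```text
time_s: 38.85
position: [443.8, 327.4, 16.3]
eef_rot: [[-0.974, 0.219, 0.063], [0.219, 0.976, -0.007], [-0.063, 0.008, -0.998]]
force: [-0.4, 0.1, 0.5]
width: 54.7
```

```bash
python3 look.py 29
```

```text
[443.7, 327.3, 16.3] [[-0.9736, 0.2194, 0.0633], [0.2194, 0.9756, -0.0066], [-0.0632, 0.0075, -0.998]] [1.2 0.1 0.2]
s29 off 180 187 scale5
c29 off 438 323 scale5
```

View pics/z29.png

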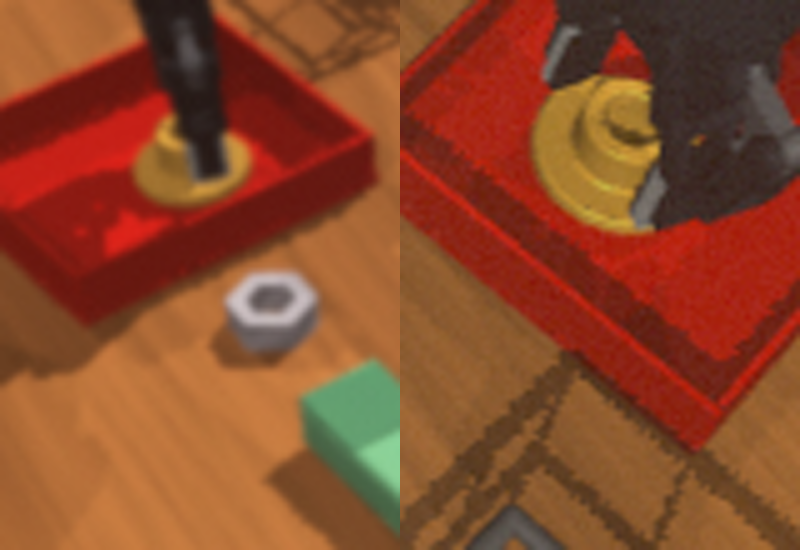

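Flat in the tray. Straight up and away.

Request:
{"fn": "jog_arm", "kwargs": {
  "rows": [
    [[-0.1, 0, 1.5], 0, 5.5],
    [[-0.2, 0, 3], 0, 5.5],
    [[-0.2, 0, 5], 0, 5.5],
    [[-0.2, 0, 5], 0, 5.5],
    [[-1, -1, 3], 0, 5.5],
    [[0, 0, 0], 0, 5.5]
  ]
}}

```text
time_s: 39.75
position: [425.6, 317.0, 201.3]
eef_rot: [[-0.973, 0.219, 0.066], [0.219, 0.976, -0.004], [-0.066, 0.01, -0.998]]
force: [0.1, 0.6, -0.7]
width: 54.6
```

```bash
python3 look.py 30
```

```text
[424.0, 316.0, 197.0] [[-0.9738, 0.2191, 0.0602], [0.219, 0.9757, -0.0083], [-0.0606, 0.0051, -0.9982]] [ 0.5 -0.1  0.1]
s30 off 167 135 scale5
c30 off 466 258 scale5
```

View pics/s30.png

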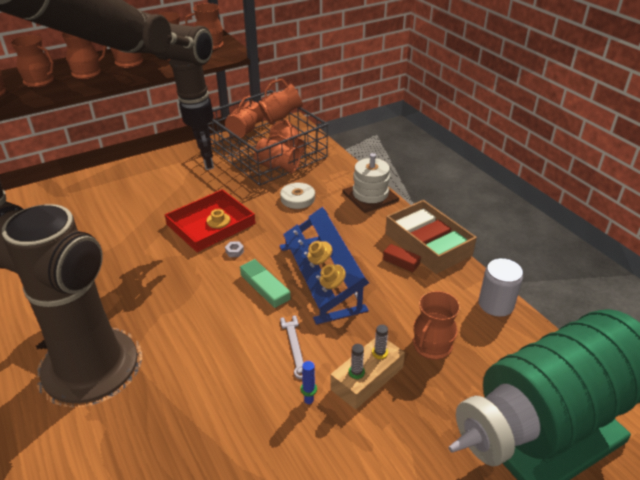

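View pics/c30.png

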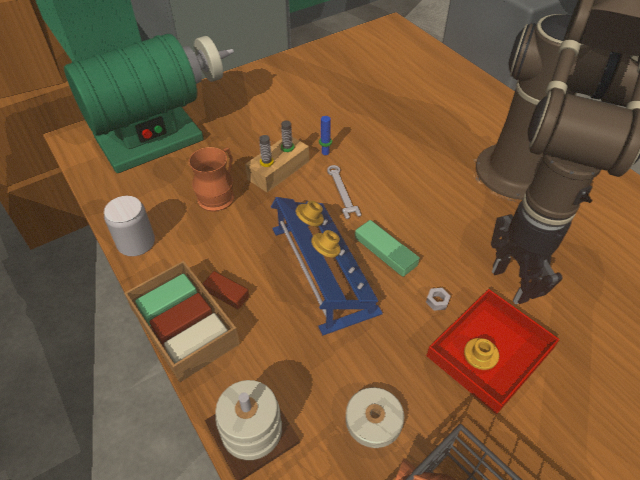

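View pics/w30.png

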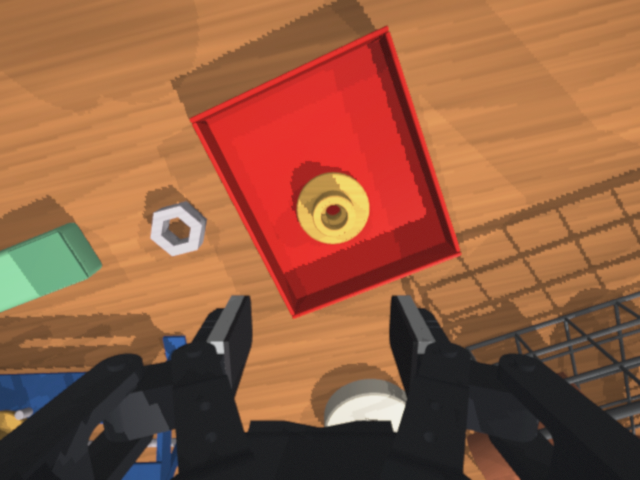

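Run:
```python
from h import *
C=np.array([onz('w30',p,35)[:2] for p in [(191,120),(387,28),(461,254),(294,317)]]); c=C.mean(0); print(C.round(0).tolist(),c.round(1))
ex=(C[3]-C[0])+(C[2]-C[1]); ex/=np.linalg.norm(ex); ey=np.array([-ex[1],ex[0]])
f=onz('w30',(333,208),12)[:2]; print('flange disc',f.round(1),'tray x,y',((f-c)@ex).round(1),((f-c)@ey).round(1))
for a,b,rois in (('s0','s30',0),):
    pass
for A,B,R in (('scene0','c30',[(255,110,60,65),(295,195,34,35),(312,225,34,35)]),('side0','s30',[(345,325,50,60),(316,258,34,40),(304,235,34,36)])):
    a,b=load(A)[3],load(B)[3]
    for x,y,w,h in R:
        s,_=cv2.phaseCorrelate(cv2.cvtColor(a[y:y+h,x:x+w],6).astype(np.float32),cv2.cvtColor(b[y:y+h,x:x+w],6).astype(np.float32)); print(A,(x,y),'shift px',np.round(s,2))
```

```text
[[338.0, 238.0], [310.0, 392.0], [493.0, 426.0], [520.0, 272.0]] [415.1 331.9]
flange disc [434.7 327.3] tray x,y 18.4 -8.1
scene0 (255, 110) shift px [0.12 0.02]
scene0 (295, 195) shift px [-0.03  0.03]
scene0 (312, 225) shift px [0.06 0.06]
side0 (345, 325) shift px [-0.11  0.03]
side0 (316, 258) shift px [ 0.07 -0.03]
side0 (304, 235) shift px [0.19 0.03]
```

Request:
{"fn": "jog_arm", "kwargs": {
  "rows": [
    [[0, 0, 0], 0, 5.5],
    [[0, 0, 0], 0, 5.5]
  ]
}}

```text
time_s: 40.15
position: [422.5, 315.1, 193.8]
eef_rot: [[-0.974, 0.219, 0.055], [0.219, 0.976, -0.011], [-0.056, 0.001, -0.998]]
force: [0.5, -0.5, -0.1]
width: 55.0
```

```bash
python3 -c "
from h import *
print(manip.state()['time_s'],manip.state()['joint_vel'].round(3)); print(job.close_job())"
```

```text
40.15 [ 0.     0.015  0.008  0.    -0.002  0.001]
the job is handed in; nothing more can be done
None
```

The job is handed in at 40 s of the 72 s allowed; no verdict was reported. One flange failed the gauge and is in the red tray, and the other two passed and are still in their seats.

**Trying the gauge:** The jog cannot tilt the tool. I pivoted the green gauge to about 30° by levering its plug in its own hole and then on the rack's back edge.
- **Left seat:** the plug stopped about 22 mm short of the collar, so this flange failed.
- **Middle seat:** the plug went right through, with the collar within about 2 mm of the boss.
- **Right seat:** the plug went right through, with the collar just about on the boss.
- **Force:** the highest wrist force I read while the gauge was in a flange was about 7 N.

**Putting things back:** I levered the gauge upright again and seated it in its own hole, collar on the wood. The left flange was set edge-first on the tray floor, rotated flat in the grip, and released.

**Last checks:**
- **Failed flange:** it looks flat and boss up, at about (18, −8) mm from the tray centre.
- **Gauge block and the two passing flanges:** they shifted less than 0.2 px from the start pictures.
- **Other objects:** the bystanders look unmoved in the last pictures by eye; I did not measure them.
- **Arm:** it was clear of everything.

**What disagreed:** the tilt estimates for the gauge differed by up to 5° between the wrist camera and the outer cameras. The tool also kept a slight lean of about 0.06 rad to the end.

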